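Unload and lock the sample carousel

ROBOT

A 6-joint arm with a two-finger parallel gripper is mounted at the origin on the work surface. World frame = base frame: x ahead of the robot, y to its left, z up, the work surface at z = 0. Lengths are in mm, angles in degrees, forces in N, time in s.
With the tool pointing down it reaches from about 300 to 850 mm from the base axis. Payload 4.2 kg.
Tool frame: the origin (TCP) lies between the finger pads; the fingertips stand 25 mm ahead of it and the grasp point (between the pads) lies 6 mm ahead of it; x points along the fingers, y is the direction in which the jaws open and shut, and the axes are right-handed (so a half turn about x gives the same grasp; the last joint's range is limited). The gripper opens to 91 mm and grips with 3 to 60 N. Pads are 32 mm wide; open, the fingers measure 118 mm over their backs; the gripper's body (76 mm by 178 mm) begins 60 mm behind the grasp point.
Start: joints at [-75.344, 18.312, 89.639, -0, 72.044, -1.146], TCP at [156.584, -553.283, 238.976] pointing down, gripper open.
Joint ranges: [-177.97, 177.97], [-48.28, 115.42], [12.27, 149.76], [-77.06, 257.06], [2.81, 150.46], [-146.56, 146.56]. Speed limits (degrees/s): [147.25, 147.25, 180, 180, 180, 180].

INTERFACE

Orientations are given as [roll, pitch, yaw] about the fixed x, y, z axes, in that order (R = Rz(yaw) Ry(pitch) Rx(roll)).
In Python, from workcell import env gives the robot as it stands.
- The arm moves only by the tool jog_arm, never from a script. Its argument "plan" is one flat list of numbers, 4 for each row, row after row: the shift along the tool's x, y, z in cm, then the turn about the tool's x in units of 6 degrees (1.0 is 6 degrees). In form: [tx, ty, tz, turn, tx, ty, tz, turn, ...]. A call has 1 to 12 rows; each row shifts and turns the commanded pose from where the row before left it, along the tool's axes as they then stand; what a row does not reach is not made up. A row lasts 1/12 s, in which the tool goes at most 41.7 mm and 7.16 degrees, less where a joint would pass 70% of its speed; a pose out of reach is approached as far as the arm can. A call with a gripper value outside its range is refused whole. "claw" is the finger opening in cm, from 0 to 9.12, set as the call begins (left out, the last holds). The fingers move at their own pace and stop on an object; "newtons" is the grip in N (left out, the last holds). Time passes only in rows, so rows that do not move let the fingers close. It gives the time, the measured TCP pose, the force and the opening at its end, in the units of the state.
- env.state(): the state, without advancing time (a new reading comes with each control period).
- env.grab_frame(name): name is "scene" or "top" or "wrist"; returns the picture (400x640x3 uint8, red, green, blue); there is no depth.
- env.calibration(name): a dict with "vertical_fov" (degrees; the focal length in pixels is half the picture's height over the tangent of half this angle, whatever the lens; pixels are square), "cx", "cy" (the principal point, pixels), "origin" and "orientation" of the camera in the world; the wrist camera has in their place "T_tool_cam" (4x4, takes a point from camera to tool coordinates, whose origin is the TCP and whose axes are the tool frame's). Camera axes: x right, y down, z forward; pixel columns grow to the right and rows downward; lengths in mm; the calibration is good to about 2 mm. A picture is of the moment at which its call begins: read the wrist's pose just before it. calibration takes no time and is no camera call.
- env.job_done(): hands the job in, once; it reports no verdict.
The state is a dict: "time_s": time; "qpos": joint angles; "qvel": joint speeds; "effort": joint torques, N m; "ee_pos": TCP position; "ee_rot": TCP orientation; "force": force on the tool from outside, world axes, zero at the start; "torque": the same for the moment, N m; "gripper_width": finger opening in mm.
Only numpy, scipy, OpenCV 4.12 (cv2) and the standard library are available. Lean on these libraries where they do the work, as an engineer would, in place of code of your own. Each camera call takes 0.05 s, during which the arm holds its last target.

TASK

Bring the samples out from under the guard by turning the carousel half a turn by its upright post, towards you and round until it sits in its detent, and lock it there by screwing the knurled lock screw clockwise until it is fully home. Only then pack every sample bottle from the carousel upright into the open transport case, standing flat on its floor (bottles are not to be lifted before the carousel is locked). Leave the other things where they are.

Things in the scene. Friction and masses are not known exactly. Their poses are not given: they have to be found in the camera images.
- carousel: Fixed carousel base, a white plate 355 x 390 mm, 12 mm thick, on the bench. Origin: on the turntable's axis at bench level; z up, its x points away from the robot, to its rear upright. A clear guard roof (280 mm wide, 116 to 120 mm above the bench) covers the far part, from 45 mm beyond the axis.
- turntable (a joint): Angle of the flat disc (310 mm wide, top 28 mm above the bench; bottles just stand on its rubber mat), rad, growing anticlockwise from above, range -0.15 to 3.5. Starts at 0 to 0.3, bottles under the guard; a spring-ball detent centres it at half a turn, 3.14, bottles on the near side. Turns easily, stays where left; about 2 to 6 N at the post enters or passes the detent.
- post_grip (a point): Grip point on the turntable's upright round steel post: 16 mm in diameter, from 28 to 115 mm above the bench, 115 mm from the axis, on the carousel's left (+y) side at turntable 0; it goes round by the near side to the right. Point: on the post's centre line, 20 mm below its top. x, y turn with the disc.
- lock_screw (a joint): Angle of the lock screw (rad), growing clockwise seen from above, which drives it down 4 mm a turn. Starts backed out at 0 to 3; fully home against a stop at 18.85. From about 6 rad on its pin enters a fork on the rim of the turntable, which lies under it only in the detent, and locks it. Friction 0.05 N m.
- screw_grip (a point): Grip point of the lock screw's knurled steel knob (36 mm wide, 36 mm high, axis vertical): on its axis, 13 mm below its top. It sits above a bracket (top 130 mm above the bench) at the right far rim of the carousel, 170 mm from the turntable's axis; this point is 171 mm above the bench backed out, 159 mm when home.
- case_in (a point): Open grey transport case, loose, 0.8 kg: outside 108 (its x) x 157 (its y) x 40 mm high, walls and floor 5 mm, no dividers; inside 98 x 147 mm, just room for two by three bottles (49 mm apart). This point: centre of the inner floor, 5 mm above the bench; z up.
- bottle0_mid (a point): Round amber sample bottle: body 44 mm in diameter and 45 mm high, flat shoulder, then a white round screw cap 26 mm in diameter and 28 mm high (73 mm in all). Point: on its axis, half-way up; z up. May be absent.
- bottle1_mid (a point): Round amber sample bottle: body 44 mm in diameter and 45 mm high, flat shoulder, then a white round screw cap 26 mm in diameter and 28 mm high (73 mm in all). Point: on its axis, half-way up; z up. May be absent.
- bottle2_mid (a point): Round amber sample bottle: body 44 mm in diameter and 45 mm high, flat shoulder, then a white round screw cap 26 mm in diameter and 28 mm high (73 mm in all). Point: on its axis, half-way up; z up. May be absent.
- bottle3_mid (a point): Square amber sample bottle: body 38 x 38 mm (sides along its own x and y) and 38 mm high, flat shoulder, then a white round screw cap 26 mm in diameter and 28 mm high (66 mm in all). Point: on its axis, half-way up; z up. May be absent.
- bottle4_mid (a point): Square amber sample bottle: body 38 x 38 mm (sides along its own x and y) and 38 mm high, flat shoulder, then a white round screw cap 26 mm in diameter and 28 mm high (66 mm in all). Point: on its axis, half-way up; z up. May be absent.
- bottle5_mid (a point): Square amber sample bottle: body 38 x 38 mm (sides along its own x and y) and 38 mm high, flat shoulder, then a white round screw cap 26 mm in diameter and 28 mm high (66 mm in all). Point: on its axis, half-way up; z up. May be absent.
- beaker: Glass beaker, 60 mm wide, 75 mm high; a bystander, not to be moved. Origin at its underside's centre.
- wrench: Wrench, 160 mm, lying; a bystander, not to be moved. Origin at its underside's centre.
- driver: Screwdriver, 170 mm, lying; a bystander, not to be moved. Origin at its underside's centre.
- column_coil: Coiled copper column, a ring 110 mm wide; a bystander, not to be moved. Origin at its underside's centre.
There are look-alikes about, which are no part of the job. Leave any purple look-alike of the part that bears bottle0_mid alone. Leave any blue look-alike of the part that bears case_in alone.

How it is judged:
By the outcome, as a careful person would: the job done as asked, in the order asked, and still so for the second after the job is handed in, with the robot touching nothing.
Of bottle0, bottle1, bottle2, bottle3, bottle4, bottle5 only 4 to 6 are there at a start; the rules pass over those that are not, and their reading is None.
At some moment in a run one of case may be knocked a few centimetres aside while the robot is not near it.
It also fails if it takes over 210 s, if anything falls off the work surface, if the arm or the gripper's body presses on something with over 40 N, if the wrist force passes 120 N, or if a joint passes its speed limit or range.

## Working session

There is one attempt and no reset: what is moved stays moved. The work goes in short steps, Python scripts to look and compute and a tool call to move; the robot and the scene stay as the last step left them, time stands still between calls to the robot, and variables do not carry over. Pictures are saved under pics/ and viewed, and the job is handed in when it is done.

Besides the shell and the picture viewer there is one more tool, called after "Emit:" as name(argument=value, ...), one argument or row to a line, values as JSON. jog_arm: Moves the arm, as the interface text tells. Its arguments: {"type":"object","properties":{"plan":{"type":"array"},"claw":{"type":"number"},"newtons":{"type":"number"}},"required":["plan"]}

```bash
ls; mkdir -p pics
python3 - <<'E'
from workcell import env
import cv2, numpy as np
s=env.state(); print(s)
for n in ("scene","top","wrist"):
    print(n, env.calibration(n))
    im=env.grab_frame(n); cv2.imwrite(f"pics/a_{n}.png", im[:,:,::-1])
E
```

```text
pics
{'time_s': 0.0, 'qpos': array([-7.53454754e+01,  1.83496767e+01,  8.97081528e+01, -7.74666048e-04,
        7.20431784e+01, -1.14640685e+00]), 'qvel': array([ 0.06272107,  0.06295793,  0.07857564,  0.03222459, -0.03502163,
        0.03213835]), 'effort': array([-2.27105964e-03, -4.12461734e+01, -2.31975228e+01,  7.23268348e-02,
        4.58121684e-02, -1.53361298e-04]), 'ee_pos': array([ 156.441854  , -552.81447792,  238.12810048]), 'ee_rot': array([-90.72863622,  89.89898939, 105.07253471]), 'force': array([-0.51346992, -0.00492553,  0.11629404]), 'torque': array([-0.02498277, -0.02568626,  0.02646091]), 'gripper_width': 91.37748191219623}
scene {'vertical_fov': 44.76533815565669, 'cx': 322.3929163252765, 'cy': 198.29565755016392, 'origin': array([1541.88051679,  488.70241509,  861.75272768]), 'orientation': array([-123.12555193,    0.78392224,  116.46159185])}
top {'vertical_fov': 50.254278875076125, 'cx': 313.67213954846665, 'cy': 198.4044945179108, 'origin': array([ 210.1330636 ,  -31.1773887 , 1440.86794418]), 'orientation': array([-1.67061060e+02,  1.57917235e-01, -9.29088642e+01])}
wrist {'vertical_fov': 67.43541814195272, 'cx': 315.262199737419, 'cy': 199.18393838861192, 'T_tool_cam': array([[ 4.86757648e-04, -2.35978176e-01,  9.71758233e-01,
        -1.46495085e+02],
       [ 9.99999855e-01, -1.09737320e-04, -5.27552197e-04,
        -5.43679852e-01],
       [ 2.31128949e-04,  9.71758349e-01,  2.35978089e-01,
        -6.59445748e+01],
       [ 0.00000000e+00,  0.00000000e+00,  0.00000000e+00,
         1.00000000e+00]])}
```

View pics/a_scene.png

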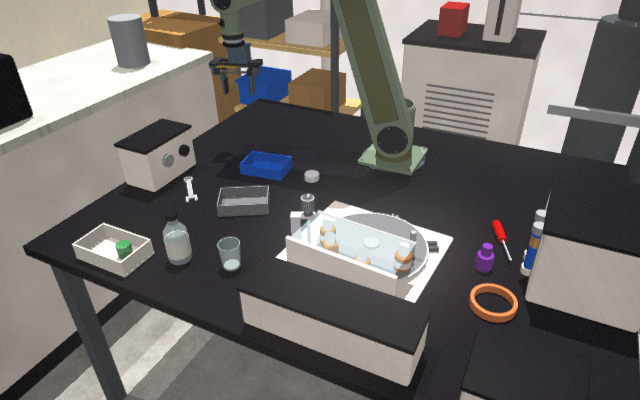

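View pics/a_top.png

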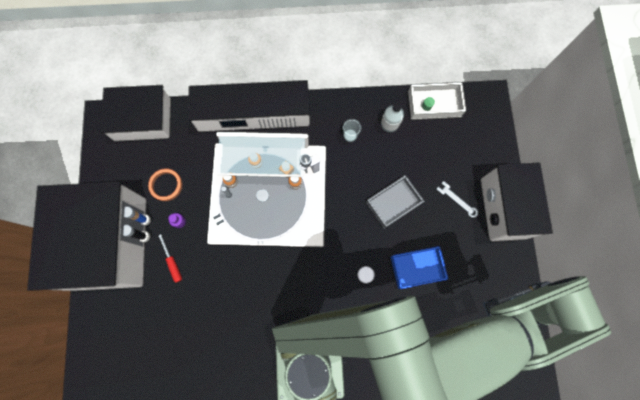

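View pics/a_wrist.png

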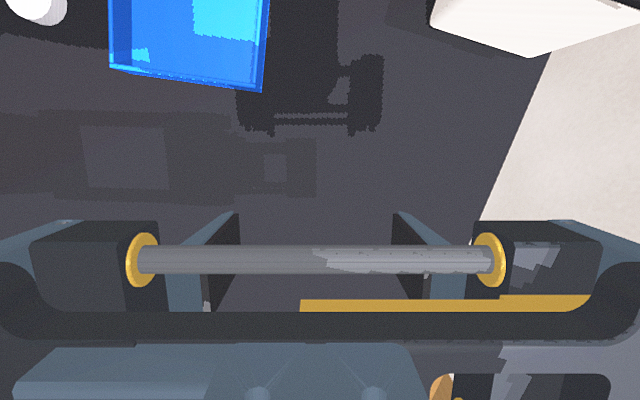

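The top view shows the carousel plate (px 208–326, 132–246), disc centre about (262,196), post near (226,190), knob near (306,160), grey case at (395,201), and the blue look-alike at (419,268). I'll zoom in on these.

```bash
cat > h.py <<'E'
import numpy as np, cv2
from scipy.spatial.transform import Rotation as R
from workcell import env
def Rm(o): return R.from_euler('xyz',o,degrees=True).as_matrix()
def cam(n, st=None):
    c=env.calibration(n); f=200/np.tan(np.radians(c['vertical_fov']/2))
    if n=='wrist':
        st=st or env.state(); T=np.eye(4);T[:3,:3]=Rm(st['ee_rot']);T[:3,3]=st['ee_pos']
        T=T@c['T_tool_cam']; return f,c['cx'],c['cy'],T[:3,3],T[:3,:3]
    return f,c['cx'],c['cy'],np.array(c['origin']),Rm(c['orientation'])
def ray(C,u,v):
    f,cx,cy,o,r=C; return o, r@np.array([(u-cx)/f,(v-cy)/f,1])
def onz(C,u,v,z):
    o,d=ray(C,u,v); return o+d*(z-o[2])/d[2]
def proj(C,p):
    f,cx,cy,o,r=C; q=r.T@(np.array(p)-o); return np.array([cx+f*q[0]/q[2],cy+f*q[1]/q[2]])
def tri(C1,p1,C2,p2):
    o1,d1=ray(C1,*p1);o2,d2=ray(C2,*p2)
    A=np.stack([d1,-d2],1);s=np.linalg.lstsq(A,o2-o1,rcond=None)[0]
    a=o1+s[0]*d1;b=o2+s[1]*d2;return (a+b)/2,np.linalg.norm(a-b)
def crop(src,dst,x0,y0,x1,y1,k):
    im=cv2.imread(src)[y0:y1,x0:x1]; cv2.imwrite(dst,cv2.resize(im,None,fx=k,fy=k,interpolation=cv2.INTER_CUBIC))
E
python3 - <<'E'
from h import *
crop('pics/a_top.png','pics/b_top.png',200,125,335,255,4.5)
crop('pics/a_scene.png','pics/b_scene.png',270,185,460,300,4)
crop('pics/a_top.png','pics/c_top.png',340,165,480,300,4)
C=cam('top')
for n,(u,v),z in [('platecorners',(208,244),12),('',(324,246),12),('',(326,147),12),('disc',(262.5,196),28),('case',(395,201),40),('post',(226,190),115)]:
    print(n,onz(C,u,v,z).round(1))
E
```

```text
platecorners [399.5 318.4  12. ]
 [372.9 -70.2  12. ]
 [722.2 -96.9  12. ]
disc [551.9 129.8  28. ]
case [ 508.8 -316.4   40. ]
post [556.6 236.4 115. ]
```

View pics/b_top.png

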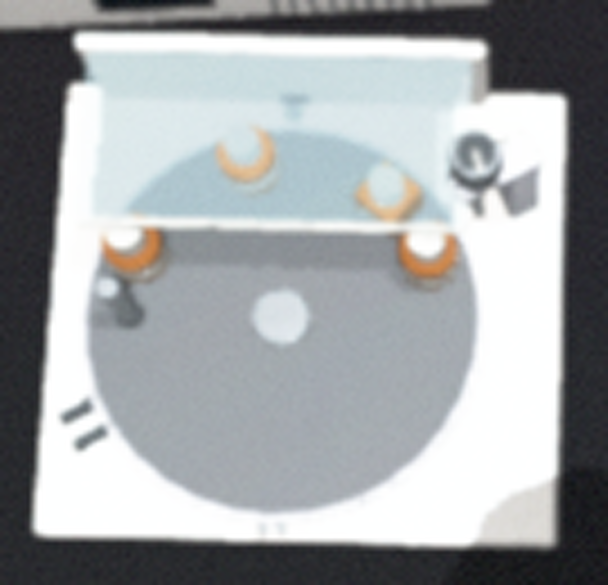

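View pics/b_scene.png

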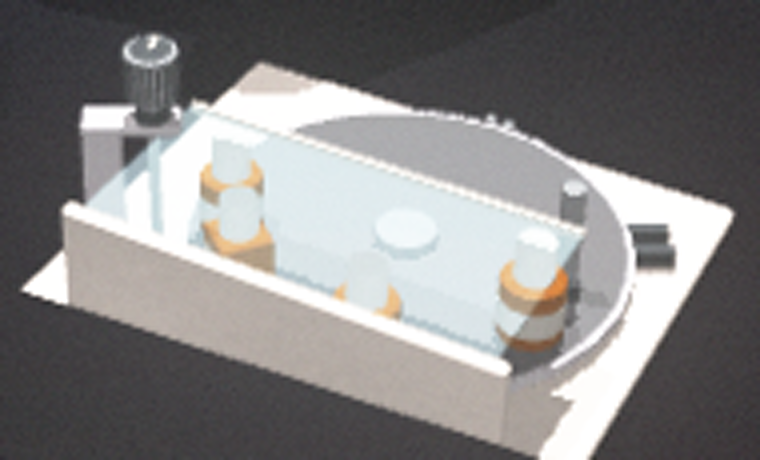

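View pics/c_top.png

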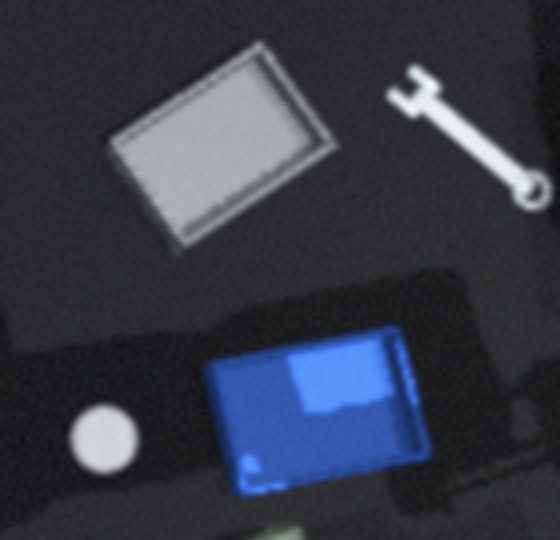

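Run:
```python
from h import *
T=cam('top');S=cam('scene')
t=lambda x,y:(200+x/4.5-.4,125+y/4.5-.4); s=lambda x,y:(270+x/4-.4,185+y/4-.4)
for n,a,b in [('post',t(106,288),s(573,187)),('knob',t(475,148),s(151,48)),('hub',t(281,316),s(407,231)),('L',t(123,236),s(538,240)),('mid',t(243,143),s(370,268)),('sq',t(387,183),s(241,210)),('R',t(428,243),s(236,155))]:
    p,e=tri(T,a,S,b);print(n,p.round(1),round(e,1))
    if n=='post':print(onz(T,*a,115))
    if n=='knob':print(onz(T,*a,184))
    if n=='hub':print(onz(T,*a,28),onz(T,*a,34))
# plate corners
for c in [(34,533),(556,546),(566,96),(68,85)]:
    print(onz(T,*t(*c),12).round(1))
# disc blob
im=cv2.imread('pics/a_top.png')
# case corners
k=lambda x,y:(340+x/4-.4,165+y/4-.4)
P=np.array([onz(T,*k(*c),40) for c in [(262,42),(337,145),(182,248),(109,142)]]);print(P.round(1),P.mean(0).round(1))
for i in range(4):print(np.linalg.norm(P[i]-P[(i+1)%4]).round(1),end=' ')
d=(P[0]+P[1]-P[2]-P[3]);print('y axis ang',np.degrees(np.arctan2(d[1],d[0])))
```

```text
post [561.6 245.6 115.2] 0.3
[561.7068883  245.47275517 115.        ]
knob [628.4 -21.2 185.9] 3.2
[629.71536947 -22.65669519 184.        ]
hub [553.7 131.8  35.6] 2.9
[556.06064323 131.28456175  28.        ] [554.59159901 130.5946376   34.        ]
L [603.8 237.   99.9] 1.7
mid [670.8 150.3  96.5] 4.4
sq [638.3  46.3  84.4] 4.5
R [589.5  18.4  88. ] 5.8
[402.9 321.3  12. ]
[373.3 -67.4  12. ]
[726.3 -94.9  12. ]
[755.7 296.3  12. ]
[[ 597.2 -359.3   40. ]
 [ 504.3 -413.4   40. ]
 [ 423.7 -275.5   40. ]
 [ 516.7 -222.1   40. ]] [ 510.5 -317.6   40. ]
107.5 159.7 107.2 159.0 y axis ang -59.63819766407568
```

```bash
cat >> h.py <<'E'
def tool(st=None):
    st=st or env.state(); return np.array(st['ee_pos']),Rm(st['ee_rot'])
def yawy(st=None):
    p,r=tool(st); return np.degrees(np.arctan2(r[1,1],r[0,1]))
def delta(target, st=None):   # target GRASP point world; cm in tool axes
    p,r=tool(st); g=p+r[:,0]*6
    return (r.T@(np.array(target)-g))/10
def show(target=None,yaw=None):
    st=env.state();p,r=tool(st);g=p+r[:,0]*6
    print('t',round(st['time_s'],2),'grasp',g.round(1),'yawY',round(yawy(st),1),'down',r[:,0].round(3),'q',st['qpos'].round(1),'w',round(st['gripper_width'],1),'F',st['force'].round(1),'Tq',st['torque'].round(2))
    if target is not None: print('delta cm',delta(target,st).round(2))
    if yaw is not None:
        d=(yaw-yawy(st)+90)%180-90; print('turn units (short, mod180)',round(-d/6,2),' tool y after axes')
E
python3 -c "
from h import *
show((561.6,245.5,160),85.8); print(tool()[1].round(3))"
```

```text
t 0.15 grasp [ 156.5 -553.   232.3] yawY -74.2 down [-0.     0.001 -1.   ] q [-75.3  18.3  89.7  -0.   72.   -1.1] w 91.6 F [-0.  -0.   0.5] Tq [-0.   -0.   -0.02]
delta cm [  7.32 -65.79 -60.72]
turn units (short, mod180) 3.33  tool y after axes
[[-0.     0.272 -0.962]
 [ 0.001 -0.962 -0.272]
 [-1.    -0.001 -0.   ]]
```

Emit:
jog_arm(
  plan=[0,-1.2,-1.1,0,0,-2.4,-2.2,0,0,-2.4,-2.2,0,0,-2.4,-2.2,0,0,-2.4,-2.2,0,0,-2.4,-2.2,0,0,-2.4,-2.2,0,0,-2.4,-2.2,0,0,-2.4,-2.2,0,0,-2.4,-2.2,0,0,-2.4,-2.2,0,0,-2.4,-2.2,0],
  claw=5,
)

```text
time_s: 1.15
ee_pos: [325.1, -217.2, 238.9]
ee_rot: [127.3, 90.0, -36.9]
force: [0.9, -0.1, -0.5]
gripper_width: 49.9
```

Emit:
jog_arm(
  plan=[0,-2.4,-2.2,0,0,-2.4,-2.2,0,0,-2.4,-2.2,0,0,-2.4,-2.2,0,0,-2.4,-2.2,0,0,-2.4,-2.2,0,0,-2.4,-2.2,0,0,-2.4,-2.2,0,0,-2.4,-2.2,0,0,-2.4,-2.2,0,0,-2.4,-2.2,0,0,-2.4,-2.2,0],
)

```text
time_s: 2.15
ee_pos: [500.7, 131.8, 238.7]
ee_rot: [19.8, 90.0, -144.4]
force: [0.4, -0.6, 0.2]
gripper_width: 50.1
```

Emit:
jog_arm(
  plan=[0,-2.4,-2.2,0,0,-2.4,-2.2,0,0,-1.5,-1.5,0,0,0,0,1,0,0,0,1,0,0,0,1,0,0,0,0.33,0,0,0,0,0,0,0,0],
)

```text
time_s: 2.9
ee_pos: [539.9, 206.8, 238.6]
ee_rot: [35.0, 90.0, -149.1]
force: [-0.2, 0.4, -0.3]
gripper_width: 50.0
```

```bash
python3 -c "
from h import *
show((561.6,245.5,160),85.8); st=env.state();im=env.grab_frame('wrist');cv2.imwrite('pics/d_w.png',im[:,:,::-1])
C=cam('wrist',st)
print(proj(C,(561.6,245.5,115)))"
```

```text
t 2.9 grasp [539.9 206.8 232.6] yawY -94.1 down [-0.001 -0.    -1.   ] q [ 19.8  18.6  89.2  -0.   72.2 113.9] w 50.0 F [-0.2  0.4 -0.3] Tq [ 0.06 -0.02  0.03]
delta cm [ 7.26 -4.01 -1.89]
turn units (short, mod180) 0.01  tool y after axes
[271.93046897 179.21449471]
```

View pics/d_w.png

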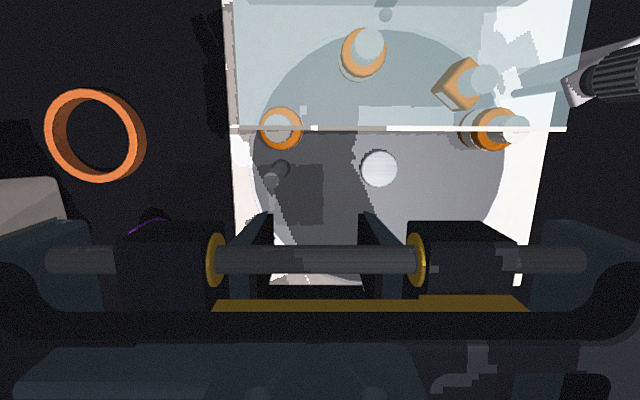

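The wrist view shows the shiny post top at (271,180), against a prediction of (272,179). It also shows four bottles: three round and one square. Next: move over the post and descend.

Emit:
jog_arm(
  plan=[0,-1.5,-0.7,0,0,-1.5,-0.7,0,0,-1.01,-0.49,0,1.5,0,0,0,2,0,0,0,2,0,0,0,2,0,0,0,2,0,0,0,2,0,0,0,1.3,0,0,0,0.9,0,0,0,0,0,0,0],
)

```text
time_s: 3.95
ee_pos: [560.7, 245.0, 99.8]
ee_rot: [29.2, 89.8, -154.9]
force: [-0.5, 0.6, 0.1]
gripper_width: 49.7
```

```bash
python3 -c "
from h import *
show((561.6,245.5,95),85.8); st=env.state();im=env.grab_frame('wrist');cv2.imwrite('pics/e_w.png',im[:,:,::-1])"
```

```text
t 3.95 grasp [560.7 245.   93.8] yawY -94.2 down [-0.004 -0.002 -1.   ] q [ 22.5  28.2  95.4  -0.   56.7 116.7] w 49.7 F [-0.5  0.6  0.1] Tq [-0.    0.04 -0.02]
delta cm [-0.12 -0.06 -0.08]
turn units (short, mod180) 0.01  tool y after axes
```

View pics/e_w.png

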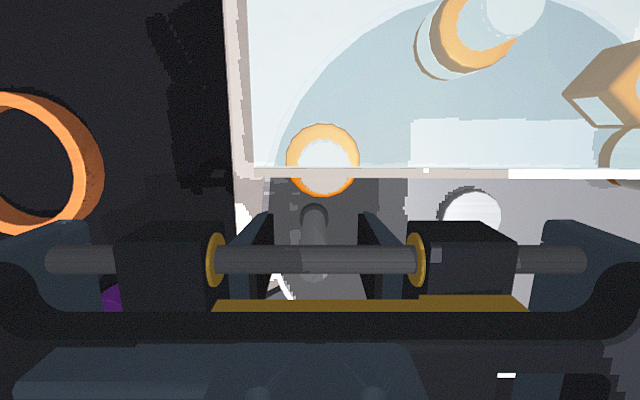

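The post sits between the fingers at about (315,230). Closing.

Emit:
jog_arm(
  plan=[0,0,0,0,0,0,0,0,0,0,0,0,0,0,0,0,0,0,0,0,0,0,0,0],
  claw=0.8,
  newtons=35,
)

```text
time_s: 4.5
ee_pos: [562.1, 246.0, 102.4]
ee_rot: [-126.7, 89.9, 49.1]
force: [0.5, 2.5, 1.4]
gripper_width: 15.2
```

```bash
python3 -c "
from h import *
show((561.6,245.5,95))
p,r=tool();print(r.round(3))"
```

```text
t 4.5 grasp [562.1 246.   96.4] yawY -94.2 down [ 0.001  0.001 -1.   ] q [ 22.5  28.   95.2   0.   56.7 116.7] w 15.2 F [0.5 2.5 1.4] Tq [ 0.2   0.   -0.02]
delta cm [0.14 0.05 0.05]
[[ 0.001 -0.073 -0.997]
 [ 0.001 -0.997  0.073]
 [-1.    -0.001 -0.001]]
```

Emit:
jog_arm(
  plan=[0,0.004,0.301,-0.25,0,0.004,0.301,-0.25,0,0.004,0.301,-0.25,0,0.004,0.301,-0.25,0,0.016,0.602,-0.5,0,0.016,0.602,-0.5,0,0.016,0.602,-0.5,0,0.016,0.602,-0.5],
)

```text
time_s: 5.17
ee_pos: [525.8, 243.3, 102.4]
ee_rot: [-138.3, 89.9, 55.8]
force: [0.3, 4.9, 4.0]
gripper_width: 14.9
```

```bash
python3 -c "
from h import *
show()
p,r=tool();g=p-np.array([553.8,131.2,0]);print(np.hypot(g[0],g[1]),np.degrees(np.arctan2(g[1],g[0])))"
```

```text
t 5.17 grasp [525.8 243.3  96.4] yawY -76.0 down [ 0.001  0.002 -1.   ] q [ 23.7  25.3 100.    0.1  54.5  99.6] w 14.9 F [0.3 4.9 4. ] Tq [0.62 0.03 0.02]
115.54700389744215 104.04683345355159
```

Emit:
jog_arm(
  plan=[0,0.016,0.602,-0.5,0,0.016,0.602,-0.5,0,0.016,0.602,-0.5,0,0.016,0.602,-0.5,0,0.016,0.602,-0.5,0,0.016,0.602,-0.5,0,0.016,0.602,-0.5,0,0.016,0.602,-0.5,0,0.016,0.602,-0.5,0,0.016,0.602,-0.5,0,0.016,0.602,-0.5,0,0.016,0.602,-0.5],
)

```text
time_s: 6.17
ee_pos: [464.4, 205.5, 102.4]
ee_rot: [-99.0, 89.9, 131.1]
force: [-3.1, 3.6, 5.1]
gripper_width: 15.3
```

```bash
python3 -c "
from h import *
show()
p,r=tool();g=p-np.array([553.8,131.2,0]);print(np.hypot(g[0],g[1]),np.degrees(np.arctan2(g[1],g[0])))
im=env.grab_frame('scene');cv2.imwrite('pics/f_s.png',im[:,:,::-1])"
```

```text
t 6.17 grasp [464.4 205.5  96.4] yawY -39.9 down [-0.001  0.001 -1.   ] q [2.250e+01 1.990e+01 1.094e+02 1.000e-01 5.070e+01 6.240e+01] w 15.3 F [-3.1  3.6  5.1] Tq [0.71 0.34 0.16]
116.24579261866447 140.2769472048451
```

View pics/f_s.png

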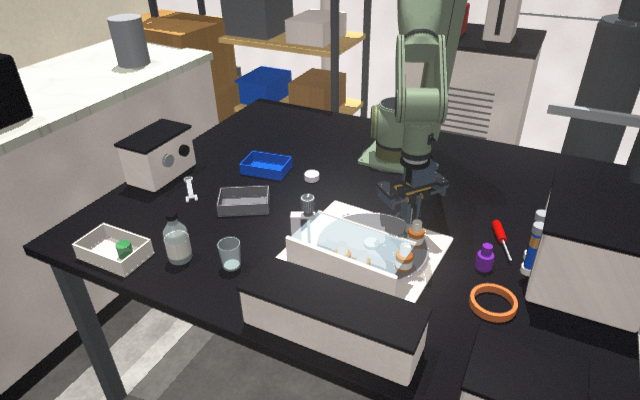

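The scene picture shows the bottles upright and coming round with the disc, and the post in the gripper near (416,215). Continuing.

Emit:
jog_arm(
  plan=[0,0.018,0.602,-0.5,0,0.018,0.602,-0.5,0,0.018,0.602,-0.5,0,0.018,0.602,-0.5,0,0.018,0.602,-0.5,0,0.018,0.602,-0.5,0,0.018,0.602,-0.5,0,0.018,0.602,-0.5,0,0.018,0.602,-0.5,0,0.018,0.602,-0.5,0,0.018,0.602,-0.5,0,0.018,0.602,-0.5],
)

```text
time_s: 7.22
ee_pos: [437.6, 138.9, 102.4]
ee_rot: [-85.0, 89.9, -178.9]
force: [-3.7, 1.5, 5.7]
gripper_width: 15.3
```

Emit:
jog_arm(
  plan=[0,0.018,0.602,-0.5,0,0.018,0.602,-0.5,0,0.018,0.602,-0.5,0,0.018,0.602,-0.5,0,0.018,0.602,-0.5,0,0.018,0.602,-0.5,0,0.018,0.602,-0.5,0,0.018,0.602,-0.5,0,0.018,0.602,-0.5,0,0.018,0.602,-0.5,0,0.018,0.602,-0.5,0,0.018,0.602,-0.5],
)

```text
time_s: 8.22
ee_pos: [455.3, 69.7, 102.3]
ee_rot: [-108.5, 89.9, -166.4]
force: [-2.4, 3.0, 5.6]
gripper_width: 15.3
```

```bash
python3 -c "
from h import *
show()
p,r=tool();g=p-np.array([553.8,131.2,0]);print(np.hypot(g[0],g[1]),np.degrees(np.arctan2(g[1],g[0])))
im=env.grab_frame('top');cv2.imwrite('pics/g_t.png',im[:,:,::-1])"
```

```text
t 8.22 grasp [455.3  69.7  96.3] yawY 32.1 down [-0.001 -0.    -1.   ] q [  7.3  16.2 115.3  -0.   48.5 -24.8] w 15.3 F [-2.4  3.   5.6] Tq [0.4  0.1  0.23]
116.11611987401193 -148.04229342379708
```

View pics/g_t.png

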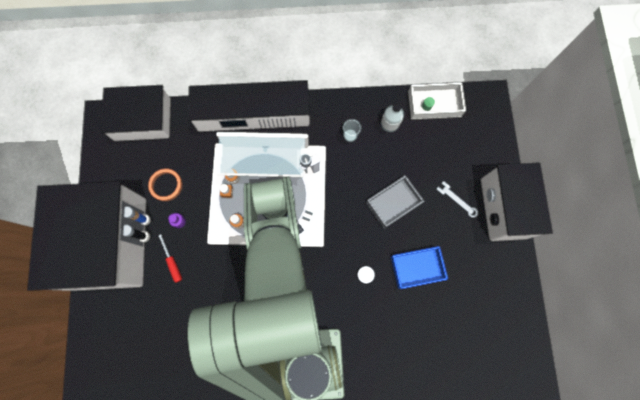

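Emit:
jog_arm(
  plan=[0,0.018,0.602,-0.5,0,0.018,0.602,-0.5,0,0.018,0.602,-0.5,0,0.018,0.602,-0.5,0,0.018,0.602,-0.5,0,0.018,0.602,-0.5,0,0.018,0.602,-0.5,0,0.018,0.602,-0.5,0,0.018,0.602,-0.5,0,0.018,0.602,-0.5,0,0.018,0.602,-0.5,0,0.018,0.602,-0.5],
)

```text
time_s: 9.27
ee_pos: [510.0, 24.5, 102.3]
ee_rot: [-166.7, 89.9, 171.4]
force: [-1.5, 4.3, 5.9]
gripper_width: 15.5
```

Emit:
jog_arm(
  plan=[0,0.016,0.602,-0.5,0,0.016,0.602,-0.5,0,0.016,0.602,-0.5,0,0.016,0.602,-0.5,0,0.008,0.401,-0.333,0,0.008,0.401,-0.333,0,0,0,0,0,0,0,0],
)

```text
time_s: 9.93
ee_pos: [542.2, 16.9, 102.4]
ee_rot: [10.7, 89.9, 4.6]
force: [1.7, 4.3, 3.4]
gripper_width: 15.5
```

```bash
python3 -c "
from h import *
show()
p,r=tool();g=p-np.array([553.8,131.2,0]);print(np.hypot(g[0],g[1]),np.degrees(np.arctan2(g[1],g[0])))
print('T about axis', np.cross(g/1000,env.state()['force']))"
```

```text
t 9.93 grasp [542.2  16.9  96.4] yawY 83.9 down [ 0.002  0.    -1.   ] q [  0.6  22.5 105.    0.   52.4 -83.3] w 15.5 F [1.7 4.3 3.4] Tq [ 0.61 -0.38  0.38]
114.89227102698482 -95.78011071345955
T about axis [-0.83298391  0.21631884  0.14737919]
```

Emit:
jog_arm(
  plan=[0,0.004,0.3,-0.25,0,0,0,0,0,0,0,0,0,0,0,0],
)

```text
time_s: 10.27
ee_pos: [543.4, 16.8, 102.4]
ee_rot: [170.3, 89.9, 165.6]
force: [-2.1, 3.6, 7.3]
gripper_width: 15.4
```

```bash
python3 -c "
from h import *
show()"
```

```text
t 10.27 grasp [543.4  16.8  96.4] yawY 85.3 down [-0.002  0.001 -1.   ] q [  0.5  22.7 104.7   0.   52.7 -84.8] w 15.4 F [-2.1  3.6  7.3] Tq [0.74 0.25 0.18]
```

Emit:
jog_arm(
  plan=[0,0,0,0,0,0,0,0,0,0,0,0,0,0,0,0,0,0,0,0],
  claw=5,
)

```text
time_s: 10.68
ee_pos: [544.5, 16.0, 101.6]
ee_rot: [-148.8, 89.9, -153.5]
force: [-0.5, -0.5, -0.1]
gripper_width: 45.6
```

Emit:
jog_arm(
  plan=[-1,0,0,0,-2,0,0,0,-3,0,0,0,-3,0,0,0,-3,0,0,0,-2,0,0,0,0,0,0,0],
)

```text
time_s: 11.27
ee_pos: [547.2, 16.2, 247.7]
ee_rot: [3.9, 89.4, -0.8]
force: [0.3, -0.2, 0.6]
gripper_width: 49.8
```

```bash
python3 -c "
from h import *
show((629,-22,172))
im=env.grab_frame('scene');cv2.imwrite('pics/h_s.png',im[:,:,::-1])
im=env.grab_frame('wrist');cv2.imwrite('pics/h_w.png',im[:,:,::-1])
C=cam('wrist');print(proj(C,(629,-22,184)),proj(C,(545.5,16.5,115)))
crop('pics/h_s.png','pics/h_s2.png',270,165,460,310,4)"
```

```text
t 11.27 grasp [547.3  16.2 241.7] yawY 85.3 down [ 0.011 -0.    -1.   ] q [  0.5  15.2  92.8  -0.   71.4 -84.8] w 49.8 F [ 0.3 -0.2  0.6] Tq [ 0.12 -0.15 -0.  ]
delta cm [ 7.05 -3.14  8.39]
[274.89475457 326.69211696] [315.00404055 199.2417815 ]
```

View pics/h_s2.png

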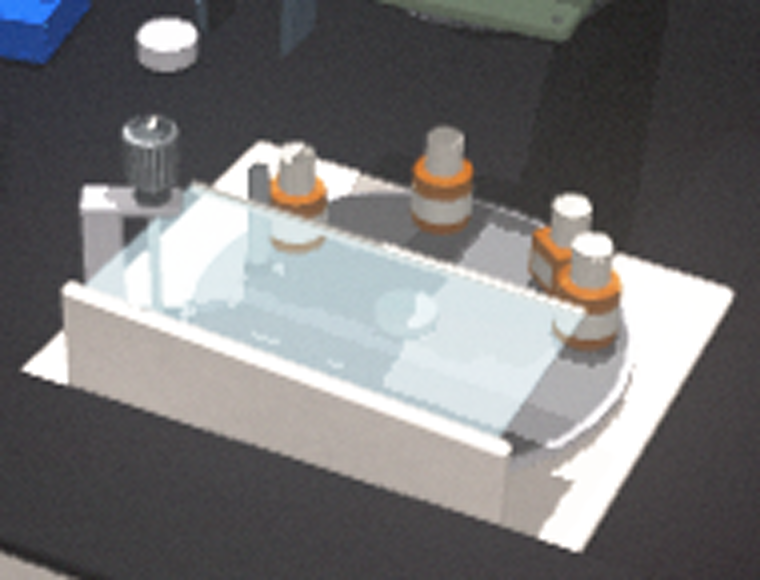

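View pics/h_w.png

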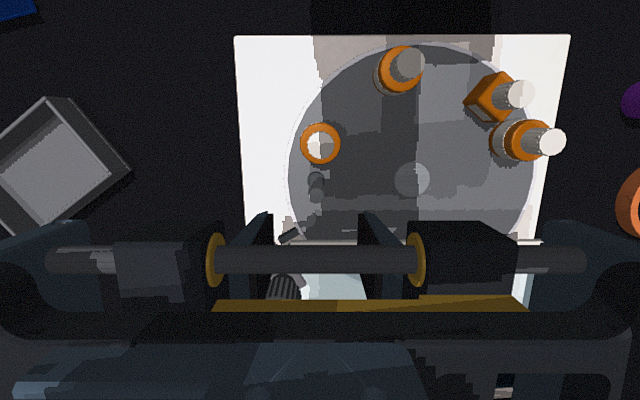

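All four bottles stand upright on the near side. The wrist view shows the knob partly hidden near (285,290). Moving above the knob.

Emit:
jog_arm(
  plan=[0,-1,2.8,0,0,-1.1,2.8,0,0,-1,2.8,0,0,0,0,-1,0,0,0,-1,0,0,0,-1,0,0,0,-1,0,0,0,-1,0,0,0,-1,0,0,0,-1,0,0,0,-0.5,0,0,0,0],
  claw=6,
)

```text
time_s: 12.37
ee_pos: [625.1, -21.5, 240.0]
ee_rot: [138.9, 89.8, 179.3]
force: [-0.0, 0.2, -0.0]
gripper_width: 60.1
```

```bash
python3 -c "
from h import *
show((629,-22,171))
im=env.grab_frame('wrist');cv2.imwrite('pics/i_w.png',im[:,:,::-1])
C=cam('wrist');print(proj(C,(629,-22,184)))"
```

```text
t 12.37 grasp [625.1 -21.5 234. ] yawY 130.4 down [-0.004  0.    -1.   ] q [  -3.    23.    82.3   -0.    74.9 -133.4] w 60.1 F [-0.   0.2 -0. ] Tq [ 0.16 -0.12 -0.03]
delta cm [ 6.3  -0.31  0.28]
[310.2443663 225.5114891]
```

View pics/i_w.png

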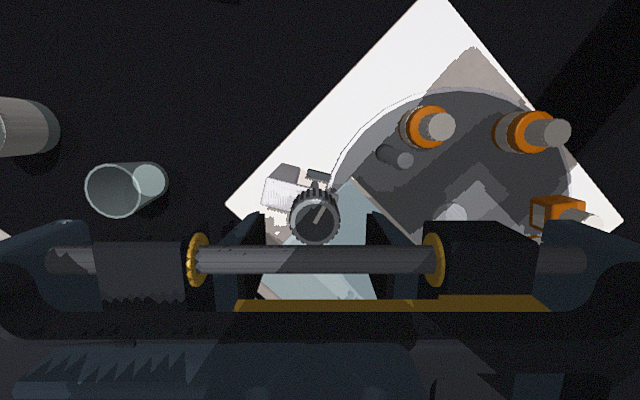

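The knob is clearly visible with its top centre near (316,221), and a pointer line on top is useful for tracking the angle.

```bash
python3 -c "
from h import *
C=cam('wrist')
p=onz(C,316,221,184);print(p); show((p[0],p[1],171)); crop('pics/i_w.png','pics/i_w2.png',270,160,360,260,6)"
```

```text
[623.79688145 -21.04240405 184.        ]
t 12.42 grasp [625.2 -21.5 234.3] yawY 130.2 down [-0.003  0.    -1.   ] q [  -3.    23.    82.3   -0.    74.9 -133.3] w 60.0 F [0.3 0.1 0. ] Tq [ 0.08 -0.09  0.02]
delta cm [ 6.33  0.11 -0.06]
```

View pics/i_w2.png

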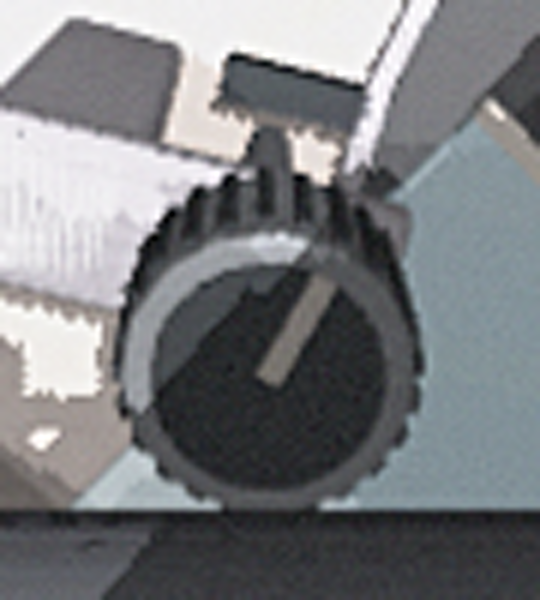

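Emit:
jog_arm(
  plan=[1.5,0,0,0,2,0,0,0,1.8,0,0,0,1,0,0,0,0,0,0,0],
)

```text
time_s: 12.83
ee_pos: [624.1, -21.4, 175.7]
ee_rot: [137.5, 89.6, 177.8]
force: [0.2, 0.5, -0.6]
gripper_width: 60.0
```

Emit:
jog_arm(
  plan=[0,0,0,0,0,0,0,0,0,0,0,0,0,0,0,0,0,0,0,0],
  claw=2.5,
  newtons=20,
)

```text
time_s: 13.25
ee_pos: [626.3, -21.3, 180.1]
ee_rot: [-31.9, 89.9, 8.4]
force: [-0.5, 0.8, 2.5]
gripper_width: 35.6
```

```bash
python3 -c "
from h import *
show((625,-21,171))
im=env.grab_frame('wrist');cv2.imwrite('pics/j_w.png',im[:,:,::-1])"
```

```text
t 13.25 grasp [626.3 -21.3 174.1] yawY 130.3 down [ 0.002  0.    -1.   ] q [  -3.    25.2   87.7    0.    67.  -133.3] w 35.6 F [-0.5  0.8  2.5] Tq [ 0.22 -0.01  0.01]
delta cm [ 0.31  0.11 -0.08]
```

View pics/j_w.png

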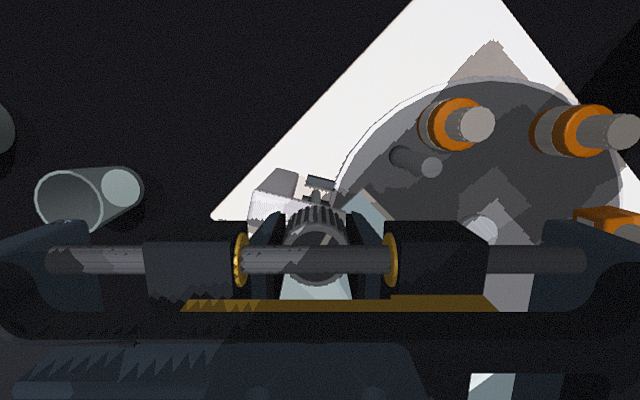

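Emit:
jog_arm(
  plan=[0,0,0,0.5,0.006,0,0,1,0.006,0,0,1,0.006,0,0,1,0.007,0,0,1,0.007,0,0,1,0.007,0,0,1,0.007,0,0,1,0.007,0,0,1,0.007,0,0,1,0.007,0,0,1,0.007,0,0,1],
)

```text
time_s: 14.3
ee_pos: [626.4, -22.3, 179.3]
ee_rot: [-14.3, 89.8, -43.3]
force: [-0.4, -1.6, 2.6]
gripper_width: 35.5
```

```bash
python3 -c "
from h import *
show((625,-21,171))
im=env.grab_frame('wrist');cv2.imwrite('pics/k_w.png',im[:,:,::-1])"
```

```text
t 14.3 grasp [626.4 -22.3 173.3] yawY 61.0 down [ 0.002 -0.002 -1.   ] q [ -3.   25.2  87.8  -0.1  66.9 -64. ] w 35.5 F [-0.4 -1.6  2.6] Tq [-0.38 -0.03  0.  ]
delta cm [ 0.23  0.04 -0.19]
```

View pics/k_w.png

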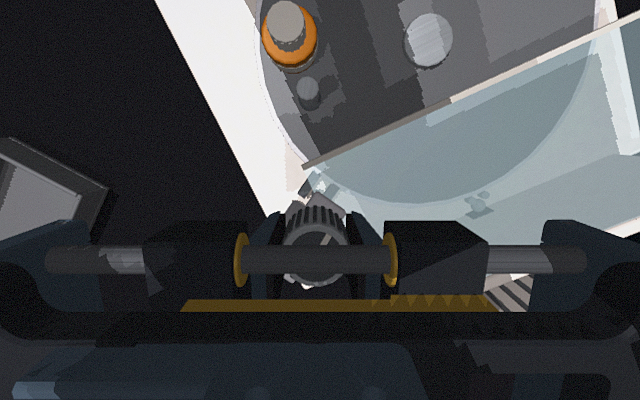

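The pointer stays fixed relative to the fingers, so the knob turns with the gripper.

Emit:
jog_arm(
  plan=[0.007,0,0,1,0.007,0,0,1,0.007,0,0,1,0.007,0,0,1,0.007,0,0,1,0.007,0,0,1,0.007,0,0,1,0.007,0,0,1,0.007,0,0,1,0.007,0,0,1,0.007,0,0,1,0.007,0,0,1],
)

```text
time_s: 15.35
ee_pos: [625.5, -22.7, 178.4]
ee_rot: [4.4, 89.9, -96.4]
force: [-2.5, -3.6, 6.0]
gripper_width: 35.6
```

Emit:
jog_arm(
  plan=[0.007,0,0,1,0.007,0,0,1,0.007,0,0,1,0.007,0,0,1,0.007,0,0,1,0.007,0,0,1,0.007,0,0,1,0.007,0,0,1,0.007,0,0,1,0.007,0,0,1,0.007,0,0,1,0.007,0,0,1],
)

```text
time_s: 16.35
ee_pos: [624.8, -22.0, 177.6]
ee_rot: [19.8, 89.9, -153.0]
force: [-4.2, -0.5, 7.4]
gripper_width: 35.6
```

Emit:
jog_arm(
  plan=[0.007,0,0,1,0.007,0,0,1,0.007,0,0,1,0.007,0,0,1,0.007,0,0,1,0.007,0,0,1,0.007,0,0,1,0.007,0,0,1,0.007,0,0,1,0,0,0,0],
)

```text
time_s: 17.18
ee_pos: [625.1, -21.2, 177.0]
ee_rot: [25.6, 89.9, 158.8]
force: [-4.3, 1.2, 6.8]
gripper_width: 35.5
```

```bash
python3 -c "
from h import *
show((625,-21,171))
im=env.grab_frame('wrist');cv2.imwrite('pics/l_w.png',im[:,:,::-1]);crop('pics/l_w.png','pics/l_w2.png',250,180,400,300,4)"
```

```text
t 17.18 grasp [625.1 -21.2 171. ] yawY -136.8 down [-0.001  0.    -1.   ] q [ -3.   25.3  88.    0.   66.8 133.7] w 35.5 F [-4.3  1.2  6.8] Tq [ 0.24  0.65 -0.08]
delta cm [ 0.   -0.01  0.02]
```

View pics/l_w2.png

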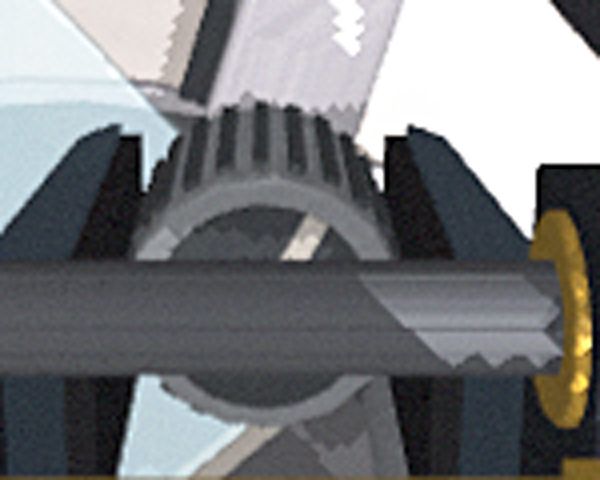

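Emit:
jog_arm(
  plan=[0,0,0,0,0,0,0,0,0,0,0,0,0,0,0,-0.5,0,0,0,-1.15,0,0,0,-1.15,0,0,0,-1.15,0,0,0,-1.15,0,0,0,-1.15,0,0,0,-1.15,0,0,0,-1.15,0,0,0,-1.15],
  claw=5.5,
)

```text
time_s: 18.23
ee_pos: [626.0, -21.5, 175.5]
ee_rot: [6.8, 90.0, -161.3]
force: [0.4, 0.9, -0.4]
gripper_width: 55.3
```

Emit:
jog_arm(
  plan=[0,0,0,-1.15,0,0,0,-1.15,0,0,0,-1.15,0,0,0,-1.15,0,0,0,-1.15,0,0,0,-1.15,0,0,0,-1.15,0,0,0,-1.15,0,0,0,-1.15,0,0,0,-1.15,0,0,0,-1.15,0,0,0,-1.15],
)

```text
time_s: 19.23
ee_pos: [626.1, -21.5, 175.5]
ee_rot: [-68.1, 90.0, -153.4]
force: [0.7, -0.7, -0.2]
gripper_width: 54.8
```

Emit:
jog_arm(
  plan=[0,0,0,-1.15,0,0,0,-1.15,0,0,0,-1.15,0,0,0,-1.15,0,0,0,-1.15,0,0,0,-1.15,0,0,0,-1.15,0,0,0,-1.15,0,0,0,-1.15,0,0,0,-1.15,0,0,0,-1.15,0,0,0,-1.15],
)

```text
time_s: 20.23
ee_pos: [626.1, -21.5, 175.5]
ee_rot: [-155.2, 90.0, -157.7]
force: [0.0, -0.9, -0.6]
gripper_width: 55.1
```

Emit:
jog_arm(
  plan=[0,0,0,-1.15,0,0,0,-1.15,0,0,0,-1.15,0,0,0,-1.15,0,0,0,-1.15,0,0,0,-0.5,0,0,0,0,0,0,0,0],
)

```text
time_s: 20.9
ee_pos: [626.0, -21.5, 175.6]
ee_rot: [166.8, 90.0, -158.6]
force: [0.2, -0.2, -0.2]
gripper_width: 54.9
```

```bash
python3 -c "
from h import *
show((625,-21,168))
im=env.grab_frame('wrist');cv2.imwrite('pics/m_w.png',im[:,:,::-1]);crop('pics/m_w.png','pics/m_w2.png',250,180,400,300,4)"
```

```text
t 20.9 grasp [626.  -21.5 169.6] yawY 124.6 down [-0. -0. -1.] q [  -3.    25.4   88.    -0.    66.6 -127.6] w 54.9 F [ 0.2 -0.2 -0.2] Tq [ 0.11 -0.12  0.02]
delta cm [ 0.16  0.1  -0.05]
```

View pics/m_w2.png

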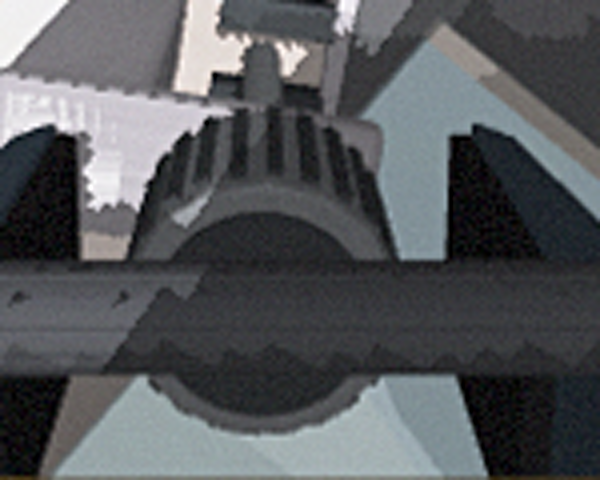

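Emit:
jog_arm(
  plan=[0,0,0,0,0,0,0,0,0,0,0,0,0,0,0,0,0,0,0,0.5,0.007,0,0,1,0.007,0,0,1,0.007,0,0,1,0.007,0,0,1,0.007,0,0,1,0.007,0,0,1,0.007,0,0,1],
  claw=2.5,
)

```text
time_s: 21.95
ee_pos: [626.1, -21.9, 175.4]
ee_rot: [-56.9, 89.9, -67.6]
force: [0.5, -1.4, -1.1]
gripper_width: 35.4
```

Emit:
jog_arm(
  plan=[0.007,0,0,1,0.007,0,0,1,0.007,0,0,1,0.007,0,0,1,0.007,0,0,1,0.007,0,0,1,0.007,0,0,1,0.007,0,0,1,0.007,0,0,1,0.007,0,0,1,0.007,0,0,1,0.007,0,0,1],
)

```text
time_s: 22.95
ee_pos: [625.7, -22.3, 174.6]
ee_rot: [-23.7, 89.9, -106.3]
force: [-1.1, -2.2, 0.8]
gripper_width: 35.7
```

Emit:
jog_arm(
  plan=[0.007,0,0,1,0.007,0,0,1,0.007,0,0,1,0.007,0,0,1,0.007,0,0,1,0.007,0,0,1,0.007,0,0,1,0.007,0,0,1,0.007,0,0,1,0.007,0,0,1,0.007,0,0,1,0.007,0,0,1],
)

```text
time_s: 23.95
ee_pos: [625.2, -22.1, 173.8]
ee_rot: [11.4, 89.9, -143.3]
force: [-1.8, -1.2, 1.0]
gripper_width: 35.3
```

Emit:
jog_arm(
  plan=[0.007,0,0,1,0.007,0,0,1,0.007,0,0,1,0.007,0,0,1,0.007,0,0,1,0.007,0,0,1,0.007,0,0,1,0.007,0,0,1,0.007,0,0,1,0.007,0,0,1,0.007,0,0,1,0.007,0,0,1],
)

```text
time_s: 24.95
ee_pos: [625.3, -21.5, 173.0]
ee_rot: [53.4, 89.9, -173.3]
force: [-0.9, -0.4, 1.1]
gripper_width: 35.1
```

```bash
python3 -c "
from h import *
show((625,-21,171))
im=env.grab_frame('wrist');cv2.imwrite('pics/n_w.png',im[:,:,::-1]);crop('pics/n_w.png','pics/n_w2.png',250,180,400,300,4)"
```

```text
t 24.95 grasp [625.3 -21.5 167. ] yawY -136.7 down [-0.001 -0.    -1.   ] q [ -3.   25.5  88.3  -0.   66.3 133.7] w 35.1 F [-0.9 -0.4  1.1] Tq [0.07 0.24 0.06]
delta cm [-0.4  -0.01  0.06]
```

View pics/n_w2.png

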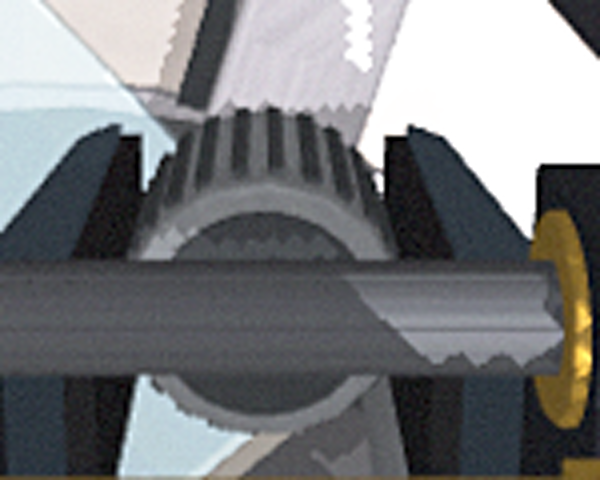

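Emit:
jog_arm(
  plan=[0,0,0,0,0,0,0,0,0,0,0,0,0,0,0,-0.5,0,0,0,-1.15,0,0,0,-1.15,0,0,0,-1.15,0,0,0,-1.15,0,0,0,-1.15,0,0,0,-1.15,0,0,0,-1.15,0,0,0,-1.15],
  claw=5.5,
)

```text
time_s: 26.0
ee_pos: [626.1, -21.5, 172.9]
ee_rot: [156.8, 90.0, -11.0]
force: [0.6, 1.0, 0.6]
gripper_width: 55.0
```

Emit:
jog_arm(
  plan=[0,0,0,-1.15,0,0,0,-1.15,0,0,0,-1.15,0,0,0,-1.15,0,0,0,-1.15,0,0,0,-1.15,0,0,0,-1.15,0,0,0,-1.15,0,0,0,-1.15,0,0,0,-1.15,0,0,0,-1.15,0,0,0,-1.15],
)

```text
time_s: 27.0
ee_pos: [626.1, -21.5, 172.8]
ee_rot: [73.5, 90.0, -11.5]
force: [0.3, 0.4, 0.8]
gripper_width: 54.7
```

Emit:
jog_arm(
  plan=[0,0,0,-1.15,0,0,0,-1.15,0,0,0,-1.15,0,0,0,-1.15,0,0,0,-1.15,0,0,0,-1.15,0,0,0,-1.15,0,0,0,-1.15,0,0,0,-1.15,0,0,0,-1.15,0,0,0,-1.15,0,0,0,-1.15],
)

```text
time_s: 28.0
ee_pos: [626.1, -21.5, 172.8]
ee_rot: [-12.5, 90.0, -14.7]
force: [0.7, -0.2, -0.4]
gripper_width: 55.0
```

Emit:
jog_arm(
  plan=[0,0,0,-1.15,0,0,0,-1.15,0,0,0,-1.15,0,0,0,-1.15,0,0,0,-1.15,0,0,0,-0.8,0,0,0,0,0,0,0,0],
)

```text
time_s: 28.67
ee_pos: [626.1, -21.5, 172.9]
ee_rot: [-46.5, 90.0, -9.9]
force: [-1.4, -0.3, -1.1]
gripper_width: 54.8
```

Emit:
jog_arm(
  plan=[0,0,0,0,0,0,0,0,0,0,0,0,0,0,0,0,0,0,0,0.5,0.007,0,0,1,0.007,0,0,1,0.007,0,0,1,0.007,0,0,1,0.007,0,0,1,0.007,0,0,1,0.007,0,0,1],
  claw=2.5,
)

```text
time_s: 29.67
ee_pos: [626.1, -21.9, 172.4]
ee_rot: [-55.5, 89.9, -64.1]
force: [0.1, -0.9, 0.4]
gripper_width: 35.6
```

Emit:
jog_arm(
  plan=[0.007,0,0,1,0.007,0,0,1,0.007,0,0,1,0.007,0,0,1,0.007,0,0,1,0.007,0,0,1,0.007,0,0,1,0.007,0,0,1,0.007,0,0,1,0.007,0,0,1,0.007,0,0,1,0.007,0,0,1],
)

```text
time_s: 30.67
ee_pos: [625.8, -22.3, 171.6]
ee_rot: [-23.6, 89.9, -104.1]
force: [-0.7, -1.7, 0.6]
gripper_width: 35.4
```

Emit:
jog_arm(
  plan=[0.007,0,0,1,0.007,0,0,1,0.007,0,0,1,0.007,0,0,1,0.007,0,0,1,0.007,0,0,1,0.007,0,0,1,0.007,0,0,1,0.007,0,0,1,0.007,0,0,1,0.007,0,0,1,0.007,0,0,1],
)

```text
time_s: 31.67
ee_pos: [625.2, -22.1, 170.8]
ee_rot: [9.5, 89.9, -143.1]
force: [-2.1, -0.5, 1.2]
gripper_width: 36.0
```

Emit:
jog_arm(
  plan=[0.007,0,0,1,0.007,0,0,1,0.007,0,0,1,0.007,0,0,1,0.007,0,0,1,0.007,0,0,1,0.007,0,0,1,0.007,0,0,1,0.007,0,0,1,0.007,0,0,1,0.007,0,0,1,0.007,0,0,1],
)

```text
time_s: 32.67
ee_pos: [625.3, -21.5, 170.0]
ee_rot: [50.7, 89.9, -173.9]
force: [-2.3, -1.1, 1.2]
gripper_width: 35.4
```

```bash
python3 -c "
from h import *
show((625,-21,171))
im=env.grab_frame('wrist');cv2.imwrite('pics/o_w.png',im[:,:,::-1]);crop('pics/o_w.png','pics/o_w2.png',250,180,400,300,4)"
```

```text
t 32.67 grasp [625.3 -21.5 164. ] yawY -134.6 down [-0.001 -0.    -1.   ] q [ -3.   25.6  88.5  -0.   66.  131.6] w 35.4 F [-2.3 -1.1  1.2] Tq [0.08 0.24 0.05]
delta cm [-0.7  -0.02  0.06]
```

View pics/o_w2.png

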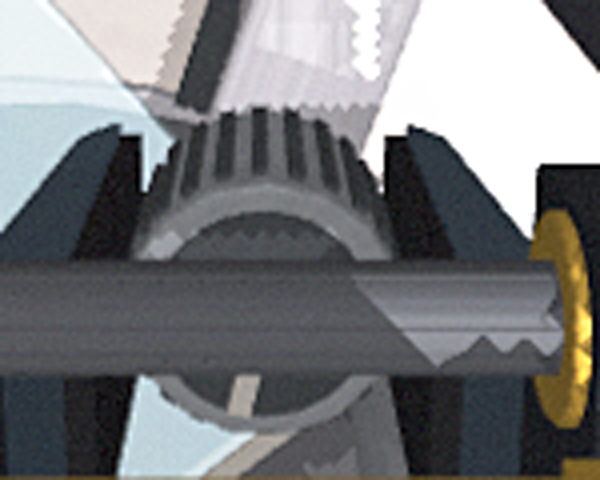

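Emit:
jog_arm(
  plan=[0,0,0,0,0,0,0,0,0,0,0,0,0,0,0,-0.5,0,0,0,-1.15,0,0,0,-1.15,0,0,0,-1.15,0,0,0,-1.15,0,0,0,-1.15,0,0,0,-1.15,0,0,0,-1.15,0,0,0,-1.15],
  claw=5.5,
)

```text
time_s: 33.72
ee_pos: [626.1, -21.5, 169.8]
ee_rot: [155.1, 90.0, -10.6]
force: [-0.1, -0.3, 0.1]
gripper_width: 55.3
```

Emit:
jog_arm(
  plan=[0,0,0,-1.15,0,0,0,-1.15,0,0,0,-1.15,0,0,0,-1.15,0,0,0,-1.15,0,0,0,-1.15,0,0,0,-1.15,0,0,0,-1.15,0,0,0,-1.15,0,0,0,-1.15,0,0,0,-1.15,0,0,0,-1.15],
)

```text
time_s: 34.72
ee_pos: [626.1, -21.5, 169.8]
ee_rot: [68.1, 90.0, -14.7]
force: [-1.2, 0.4, -0.5]
gripper_width: 55.1
```

Emit:
jog_arm(
  plan=[0,0,0,-1.15,0,0,0,-1.15,0,0,0,-1.15,0,0,0,-1.15,0,0,0,-1.15,0,0,0,-1.15,0,0,0,-1.15,0,0,0,-1.15,0,0,0,-1.15,0,0,0,-1.15,0,0,0,-1.15,0,0,0,-1.15],
)

```text
time_s: 35.72
ee_pos: [626.1, -21.5, 169.8]
ee_rot: [-17.7, 90.0, -17.7]
force: [-0.5, -0.8, 0.4]
gripper_width: 55.0
```

Emit:
jog_arm(
  plan=[0,0,0,-1.15,0,0,0,-1.15,0,0,0,-1.15,0,0,0,-1.15,0,0,0,-1.15,0,0,0,-0.8,0,0,0,0,0,0,0,0],
)

```text
time_s: 36.38
ee_pos: [626.1, -21.5, 169.9]
ee_rot: [-52.1, 90.0, -13.4]
force: [0.3, 0.5, 1.2]
gripper_width: 54.9
```

Emit:
jog_arm(
  plan=[0,0,0,0,0,0,0,0,0,0,0,0,0,0,0,0,0,0,0,0.5,0.007,0,0,1,0.007,0,0,1,0.007,0,0,1,0.007,0,0,1,0.007,0,0,1,0.007,0,0,1,0.007,0,0,1],
  claw=2.5,
)

```text
time_s: 37.38
ee_pos: [626.1, -21.9, 169.4]
ee_rot: [-58.5, 89.9, -64.9]
force: [0.2, -1.5, -0.3]
gripper_width: 35.6
```

Emit:
jog_arm(
  plan=[0.007,0,0,1,0.007,0,0,1,0.007,0,0,1,0.007,0,0,1,0.007,0,0,1,0.007,0,0,1,0.007,0,0,1,0.007,0,0,1,0.007,0,0,1,0.007,0,0,1,0.007,0,0,1,0.007,0,0,1],
)

```text
time_s: 38.38
ee_pos: [625.7, -22.3, 168.5]
ee_rot: [-26.9, 89.9, -105.4]
force: [0.1, -2.7, 1.1]
gripper_width: 35.8
```

```bash
python3 -c "
from h import *
show((625,-21,171))
im=env.grab_frame('wrist');cv2.imwrite('pics/p_w.png',im[:,:,::-1]);crop('pics/p_w.png','pics/p_w2.png',250,180,400,300,4)"
```

```text
t 38.38 grasp [625.7 -22.3 162.5] yawY 11.5 down [-0.    -0.002 -1.   ] q [ -3.   25.7  88.6  -0.1  65.7 -14.5] w 35.8 F [ 0.1 -2.7  1.1] Tq [-0.37 -0.07  0.08]
delta cm [-0.85 -0.05 -0.14]
```

View pics/p_w2.png

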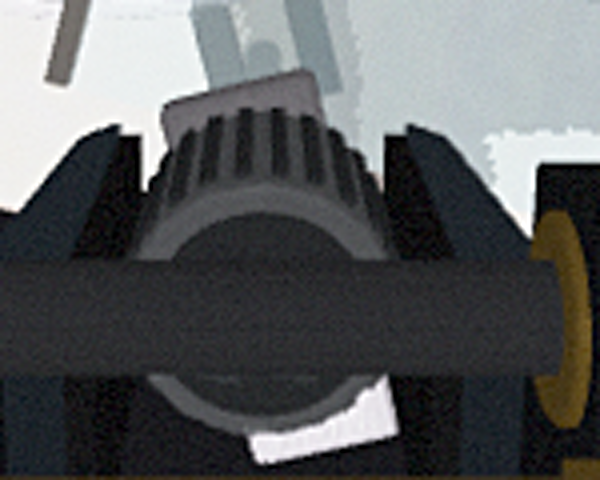

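Emit:
jog_arm(
  plan=[0.007,0,0,1,0.007,0,0,1,0.007,0,0,1,0.007,0,0,1,0.007,0,0,1,0.007,0,0,1],
)

```text
time_s: 38.93
ee_pos: [625.8, -21.5, 168.5]
ee_rot: [29.9, 90.0, -84.4]
force: [-0.5, 1.1, 2.3]
gripper_width: 35.6
```

```bash
python3 -c "
from h import *
show()"
```

```text
t 38.93 grasp [625.8 -21.5 162.5] yawY -24.3 down [ 0. -0. -1.] q [-3.  25.7 88.6 -0.  65.7 21.3] w 35.6 F [-0.5  1.1  2.3] Tq [ 0.21 -0.06  0.5 ]
```

Emit:
jog_arm(
  plan=[0.007,0,0,1,0.007,0,0,1,0.007,0,0,1,0.007,0,0,1,0.007,0,0,1,0.007,0,0,1],
)

```text
time_s: 39.43
ee_pos: [626.7, -21.2, 168.5]
ee_rot: [147.2, 89.9, -3.0]
force: [1.8, 0.8, 1.8]
gripper_width: 36.0
```

```bash
python3 -c "
from h import *
show()"
```

```text
t 39.43 grasp [626.8 -21.2 162.5] yawY -60.3 down [ 0.002 -0.    -1.   ] q [-3.  25.7 88.6 -0.  65.6 57.3] w 36.0 F [1.8 0.8 1.8] Tq [ 0.08 -0.27  0.49]
```

Emit:
jog_arm(
  plan=[0.007,0,0,1,0.007,0,0,1,0.007,0,0,1,0.007,0,0,1,0.007,0,0,1,0.007,0,0,1],
)

```text
time_s: 39.93
ee_pos: [627.3, -22.0, 168.5]
ee_rot: [162.5, 89.7, -23.7]
force: [3.2, -1.4, 2.3]
gripper_width: 35.5
```

```bash
python3 -c "
from h import *
show()"
```

```text
t 39.93 grasp [627.4 -22.  162.5] yawY -96.2 down [ 0.004 -0.002 -1.   ] q [-3.  25.7 88.6 -0.1 65.5 93.3] w 35.5 F [ 3.2 -1.4  2.3] Tq [-0.38 -0.55  0.48]
```

Emit:
jog_arm(
  plan=[0.007,0,0,1,0.007,0,0,1,0.007,0,0,1,0.007,0,0,1,0.007,0,0,1,0.007,0,0,1],
)

```text
time_s: 40.43
ee_pos: [626.7, -22.9, 168.2]
ee_rot: [171.8, 89.8, -50.5]
force: [-1.2, -3.5, 5.1]
gripper_width: 35.4
```

```bash
python3 -c "
from h import *
show((625,-21,171))
im=env.grab_frame('wrist');cv2.imwrite('pics/q_w.png',im[:,:,::-1]);crop('pics/q_w.png','pics/q_w2.png',250,180,400,300,4)"
```

```text
t 40.43 grasp [626.8 -22.9 162.2] yawY -132.2 down [ 0.003 -0.003 -1.   ] q [ -3.1  25.7  88.6  -0.2  65.5 129.3] w 35.4 F [-1.2 -3.5  5.1] Tq [-0.57  0.12  0.46]
delta cm [-0.88 -0.02  0.25]
```

View pics/q_w2.png

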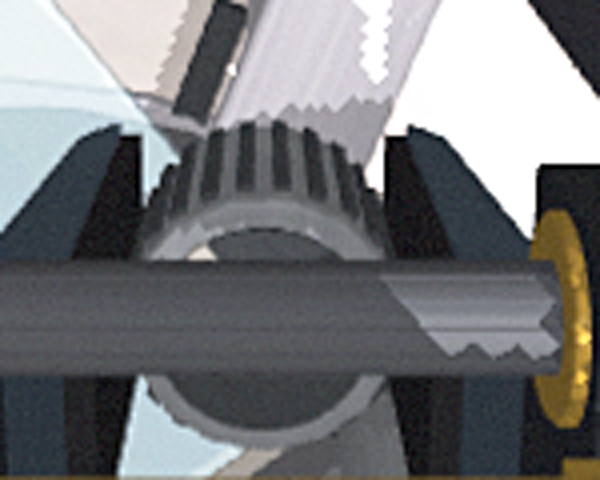

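Torque about z rose to a steady 0.48 N m while the pointer slipped in the pads, so the screw is at its stop. Total turn was about 905°, which fits a start near 3 rad. Release, lift and verify.

Emit:
jog_arm(
  plan=[0,0,0,0,0,0,0,0,0,0,0,0,-1,0,0,0,-2,0,0,0,-3,0,0,-1,-3,0,0,-1,-2,0,0,-1,0,-3,0,-1,0,-3,0,-1,0,0,0,-1,0,0,0,-1],
  claw=5,
)

```text
time_s: 41.48
ee_pos: [647.9, 36.3, 277.2]
ee_rot: [-103.8, 90.0, 76.5]
force: [-0.1, -0.2, -0.0]
gripper_width: 50.0
```

```bash
python3 -c "
from h import *
show()
for n in ('scene','wrist'):
  im=env.grab_frame(n);cv2.imwrite('pics/r_%s.png'%n,im[:,:,::-1])
crop('pics/r_scene.png','pics/r_s2.png',270,165,460,310,4)"
```

```text
t 41.48 grasp [647.9  36.3 271.2] yawY -89.7 down [ 0.     0.001 -1.   ] q [ 2.2 24.1 75.3  0.  80.6 91.9] w 50.0 F [-0.1 -0.2 -0. ] Tq [-0.    0.04  0.01]
```

View pics/r_s2.png

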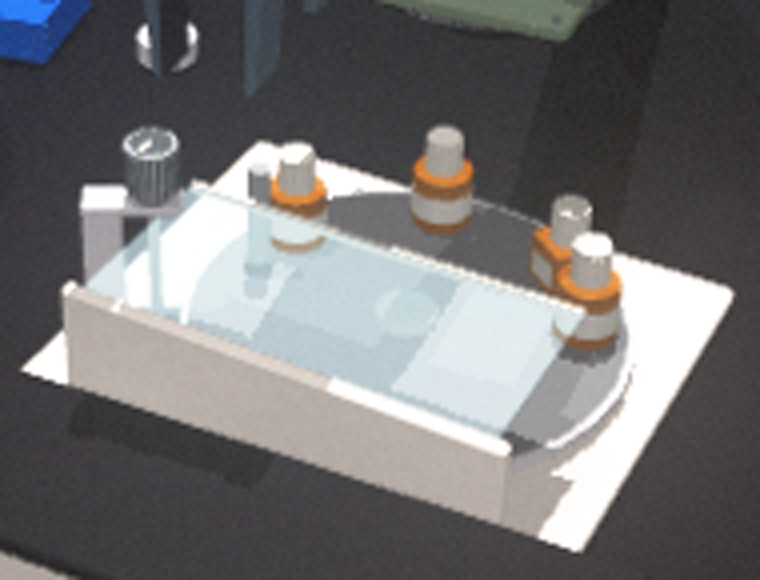

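View pics/r_wrist.png

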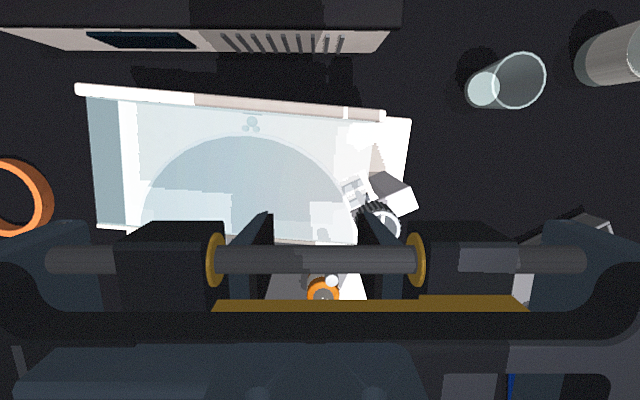

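The knob now sits about 3 px lower in the scene view and close to the bracket, matching the expected ~10 mm drop. Next I'll view the bottles from the near side.

Emit:
jog_arm(
  plan=[-1,-1,2.4,0,-1,-1,2.4,0,-1,-1,2.4,0,-1,-1,2.4,0,-1,-1,2.4,0,-1,-1,2.4,0,0,-1,2.4,0,0,-1,2.4,0,0,-1,2.4,0,0,0,1.8,0,0,0,0,0,0,0,0,0],
)

```text
time_s: 42.58
ee_pos: [413.6, 125.1, 337.6]
ee_rot: [-169.0, 89.9, 10.8]
force: [1.0, -0.5, -0.2]
gripper_width: 49.7
```

```bash
python3 -c "
from h import *
show()
for n in ('scene','wrist','top'):
  st=env.state();im=env.grab_frame(n);cv2.imwrite('pics/s_%s.png'%n,im[:,:,::-1])
  if n=='wrist': import pickle;pickle.dump(cam('wrist',st),open('s_cam.pkl','wb'))
"
```

```text
t 42.58 grasp [413.6 125.1 331.6] yawY -90.2 down [ 0.002  0.    -1.   ] q [ 15.3   2.1  95.9  -0.   81.8 105.6] w 49.7 F [ 1.  -0.5 -0.2] Tq [-0.05 -0.02  0.03]
```

View pics/s_wrist.png

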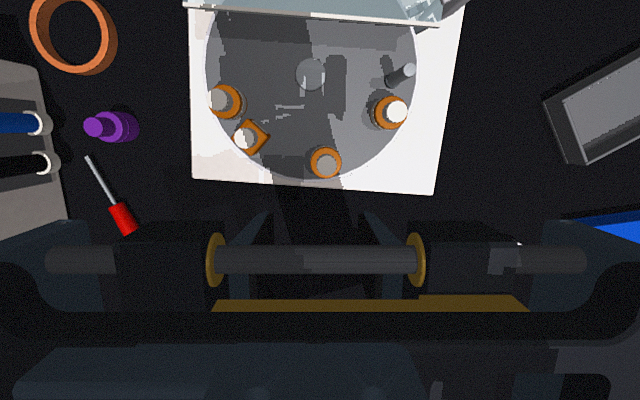

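View pics/s_top.png

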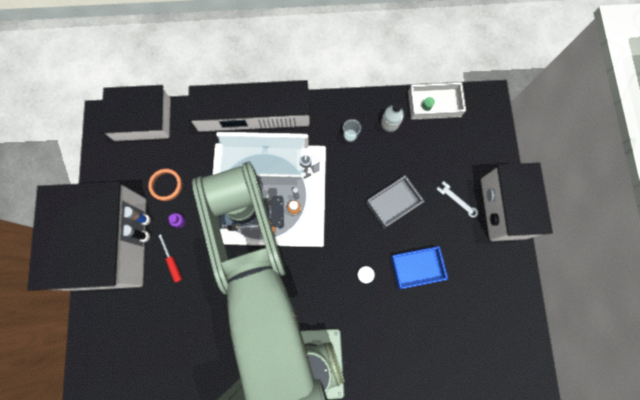

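```bash
python3 -c "
from h import *
crop('pics/s_wrist.png','pics/s_w2.png',195,70,435,190,3.3)"
```

```text
(no output)
```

View pics/s_w2.png

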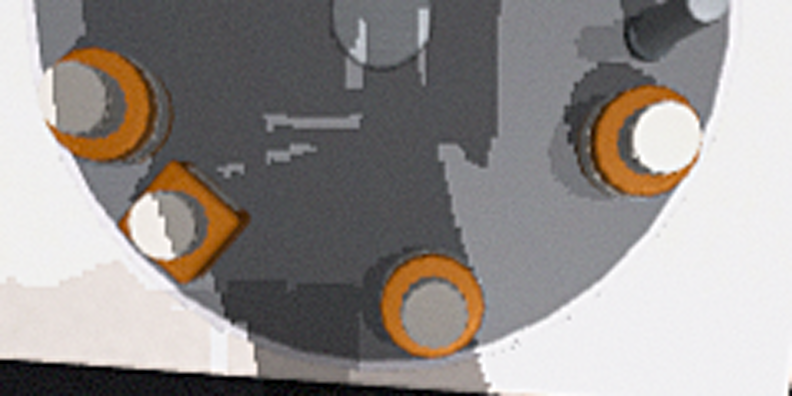

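```bash
cat > bot.py <<'E'
from h import *
import pickle
C=pickle.load(open('s_cam.pkl','rb'))
q=lambda x,y:(195+x/3.3-.35,70+y/3.3-.35)
for n,a,b,za,zb in [('A',(76,96),(97,103),101,73),('sq',(164,226),(182,221),94,66),('near',(434,313),(434,305),101,73),('right',(667,137),(648,140),101,73)]:
    print(n,onz(C,*q(*a),za).round(1),onz(C,*q(*b),zb).round(1))
c=[onz(C,*q(*k),66) for k in [(178,162),(245,218),(182,281),(122,222)]]
for i in range(4):
    d=c[(i+1)%4]-c[i];print(np.linalg.norm(d).round(1),np.degrees(np.arctan2(d[1],d[0])).round(1))
E
python3 bot.py
```

```text
A [513.9 244.1 101. ] [513.7 244.7  73. ]
sq [466.5 216.1  94. ] [467.5 215.   66. ]
near [433.2 111.8 101. ] [433.1 110.8  73. ]
right [498.3  25.4 101. ] [498.5  25.6  73. ]
34.7 -130.4
37.7 133.1
33.9 43.9
34.3 -45.8
```

The four cap-top and shoulder estimates agree to about 1.5 mm, and all bottles lie about 120 mm from the axis. I'll use jaw yaw −59.6° (the case's long axis). First target is the near bottle at (433,111.5).

Emit:
jog_arm(
  plan=[0,0,0,-1,0,0,0,-1,0,0,0,-1,0,0,0,-1,0,0,0,-1.1,0,0,0,0,0,0,0,0],
  claw=4.4,
  newtons=20,
)

```text
time_s: 43.32
ee_pos: [414.7, 125.0, 336.5]
ee_rot: [0.6, 90.0, -149.2]
force: [0.5, 0.3, 0.1]
gripper_width: 44.1
```

```bash
python3 -c "
from h import *
show((433.1,111.5,96),-59.6)"
```

```text
t 43.32 grasp [414.7 125.  330.5] yawY -59.8 down [-0. -0. -1.] q [15.3  2.3 95.9 -0.  81.8 75.1] w 44.1 F [0.5 0.3 0.1] Tq [-0.07  0.03  0.03]
delta cm [23.45  2.09 -0.93]
turn units (short, mod180) -0.04  tool y after axes
```

Emit:
jog_arm(
  plan=[1,1,-0.4,0,2.5,1.09,-0.53,0,3,0,0,0,3,0,0,0,3,0,0,0,3,0,0,0,2,0,0,0,1,0,0,0,0,0,0,0,0,0,0,0],
)

```text
time_s: 44.15
ee_pos: [432.7, 111.3, 151.1]
ee_rot: [-6.7, 89.9, -156.4]
force: [-0.5, 0.5, 0.8]
gripper_width: 43.8
```

```bash
python3 -c "
from h import *
show((433.1,111.5,96))
im=env.grab_frame('wrist');cv2.imwrite('pics/t_w.png',im[:,:,::-1])"
```

```text
t 44.15 grasp [432.7 111.3 145.1] yawY -59.7 down [-0.001 -0.001 -1.   ] q [ 13.   11.6 113.2  -0.   55.4  72.6] w 43.8 F [-0.5  0.5  0.8] Tq [ 0.02 -0.04  0.03]
delta cm [ 4.91  0.01 -0.05]
```

View pics/t_w.png

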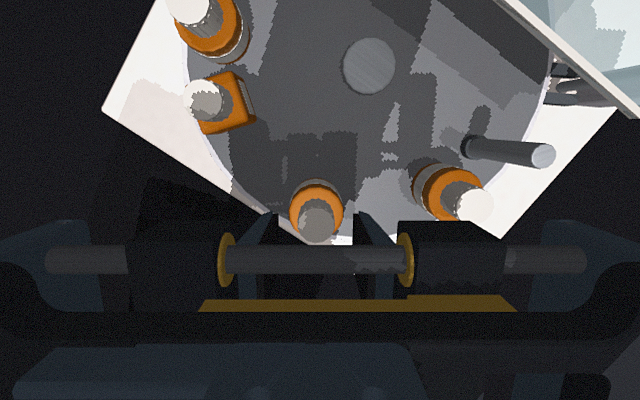

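The cap is centred between the fingers at (316,223). Descend and grip.

Emit:
jog_arm(
  plan=[1.5,0,0,0,1.5,0,0,0,1.2,0,0,0,0.65,0,0,0,0,0,0,0,0,0,0,0],
)

```text
time_s: 44.7
ee_pos: [433.2, 111.9, 104.0]
ee_rot: [157.1, 89.9, 7.5]
force: [-0.1, 0.7, -0.0]
gripper_width: 44.1
```

Emit:
jog_arm(
  plan=[0,0,0,0,0,0,0,0,0,0,0,0,0,0,0,0,0,0,0,0],
  claw=1.8,
)

```text
time_s: 45.12
ee_pos: [433.0, 111.9, 103.9]
ee_rot: [160.6, 89.9, 11.1]
force: [-0.2, -0.3, 3.5]
gripper_width: 25.6
```

```bash
python3 -c "
from h import *
show((433.1,111.5,96))"
```

```text
t 45.12 grasp [433.  111.9  97.9] yawY -59.6 down [ 0.001  0.    -1.   ] q [ 13.   15.  116.9  -0.   48.   72.6] w 25.6 F [-0.2 -0.3  3.5] Tq [ 0.01 -0.01  0.02]
delta cm [0.19 0.04 0.01]
```

Emit:
jog_arm(
  plan=[-0.5,0,0,0,-1.5,0,0,0,-2,0,0,0,-2.5,0,0,0,-2.5,0,0,0,-2.5,0,0,0,-1.5,0,0,0,0,0,0,0],
)

```text
time_s: 45.78
ee_pos: [434.2, 112.2, 236.7]
ee_rot: [161.9, 89.6, 12.3]
force: [0.9, -0.1, -0.7]
gripper_width: 25.3
```

```bash
cat > case.py <<'E'
from h import *
import sys
T=cam('top')
im=env.grab_frame('top')
fn=sys.argv[1]; cv2.imwrite(f'pics/{fn}.png',im[:,:,::-1]); crop(f'pics/{fn}.png',f'pics/{fn}c.png',340,150,480,300,4)
g=im.astype(int); m=((g.min(2)>75)&(g.max(2)-g.min(2)<40)).astype(np.uint8)
n,l,s,c=cv2.connectedComponentsWithStats(m)
for i in range(1,n):
    if 900<s[i,4]<2600 and 330<c[i][0]<470 and 140<c[i][1]<260:
        pts=np.argwhere(l==i)[:,::-1].astype(np.float32)
        r=cv2.minAreaRect(pts); P=np.array([onz(T,*k,40) for k in cv2.boxPoints(r)])
        w=[np.linalg.norm(P[j]-P[(j+1)%4]) for j in range(4)]
        d=P[1]-P[0] if w[0]>w[1] else P[2]-P[1]
        print('case centre',P.mean(0).round(1),'sides',np.round(w,1),'long ang',np.degrees(np.arctan2(d[1],d[0])).round(1),'area',s[i,4])
E
python3 case.py u_t; python3 -c "
from h import *
show()"
```

```text
case centre [ 510.6 -317.7   40. ] sides [165.2 113.5 162.7 111.9] long ang -59.1 area 1540
t 45.83 grasp [433.1 112.  228.6] yawY -59.6 down [ 0.003  0.001 -1.   ] q [ 13.    6.8 105.6  -0.   67.3  72.6] w 25.3 F [-0.1  0.6 -0.6] Tq [-0.   -0.01  0.04]
```

View pics/u_tc.png

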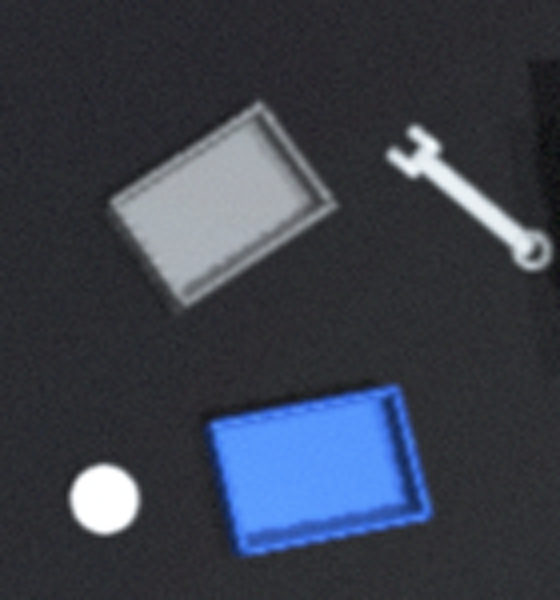

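The top view shows the case unmoved, centre (510.6,−317.7), long axis −59.4°. Carry the first bottle to cell P1 at (516.6,−367.5).

Emit:
jog_arm(
  plan=[0,1,0.4,0,0,2,0.7,0,0,3,1.1,0,0,3,1.1,0,0,3,1.1,0,0,3,1.1,0,0,3,1.1,0,0,3,1.1,0,0,3,1.1,0,0,3,1.1,0,0,3,1.1,0,0,3,1.1,0],
)

```text
time_s: 46.83
ee_pos: [493.8, -236.0, 231.1]
ee_rot: [-51.6, 89.8, 158.8]
force: [0.9, 0.6, -1.1]
gripper_width: 25.3
```

Emit:
jog_arm(
  plan=[0,3,1.2,0,0,3,1.2,0,0,2.8,1.2,0,0,2,0.7,0,0,1.5,0.6,0,0,0.3,0.2,0,0,0,0,0,0,0,0,0,0,0,0,0,0,0,0,0],
)

```text
time_s: 47.67
ee_pos: [514.9, -367.4, 233.4]
ee_rot: [-79.2, 90.0, 131.3]
force: [-0.1, -0.4, -1.7]
gripper_width: 25.4
```

```bash
python3 -c "
from h import *
show((516.6,-367.5,75))
st=env.state();im=env.grab_frame('wrist');cv2.imwrite('pics/v_w.png',im[:,:,::-1])
C=cam('wrist',st); u=np.array([.506,-.8625]);v=np.array([.8625,.506])
for a in (-78.5,78.5):
  for b in (-54,54):
    w=np.array([510.6,-317.7])+a*u+b*v; print(a,b,proj(C,(*w,40)).round(0))"
```

```text
t 47.67 grasp [ 514.9 -367.3  227.4] yawY -59.5 down [-0.  0. -1.] q [-36.6  23.7  82.1   0.   74.2  23. ] w 25.4 F [-0.1 -0.4 -1.7] Tq [0.05 0.02 0.03]
delta cm [15.24  0.11 -0.14]
-78.5 -54 [211. 212.]
-78.5 54 [203. 117.]
78.5 -54 [344. 213.]
78.5 54 [347. 118.]
```

View pics/v_w.png

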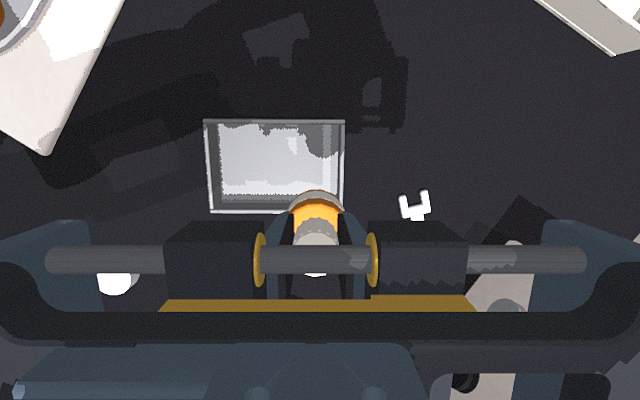

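The wrist view shows the case corners at (204,120) and (344,120), within 3 px of prediction. Lower.

Emit:
jog_arm(
  plan=[1.5,0,-0.14,0,2.5,0,0,0,2.5,0,0,0,2.5,0,0,0,2.5,0,0,0,1.5,0,0,0,1,0,0,0,0.5,0,0,0,0.2,0,0,0,0,0,0,0,0,0,0,0],
)

```text
time_s: 48.63
ee_pos: [516.9, -368.2, 87.6]
ee_rot: [111.2, 89.9, -38.4]
force: [0.3, -0.7, -0.4]
gripper_width: 25.3
```

```bash
python3 -c "
from h import *
show((516.2,-367,75))"
```

```text
t 48.63 grasp [ 516.9 -368.2   81.6] yawY -59.6 down [ 0.002 -0.001 -1.   ] q [-36.5  30.5  93.1  -0.   56.2  23.1] w 25.3 F [ 0.3 -0.7 -0.4] Tq [ 0.06 -0.02  0.  ]
delta cm [ 0.66 -0.14  0.  ]
```

Emit:
jog_arm(
  plan=[0.3,0,0,0,0.2,0,0,0,0.1,0,0,0,0,0,0,0,0,0,0,0],
)

```text
time_s: 49.05
ee_pos: [516.5, -368.0, 81.0]
ee_rot: [110.7, 89.9, -38.9]
force: [-0.4, -0.2, 3.3]
gripper_width: 25.3
```

```bash
python3 -c "
from h import *
show((516.2,-367,75))"
```

```text
t 49.05 grasp [ 516.5 -368.    75. ] yawY -59.6 down [ 0.001 -0.001 -1.   ] q [-36.5  30.9  93.5  -0.   55.5  23.1] w 25.3 F [-0.4 -0.2  3.3] Tq [ 0.1   0.09 -0.  ]
delta cm [-0.   -0.1  -0.03]
```

Contact at grasp z 75 (expected 74.9) with the force turned upward, so the bottle is on the floor. Release and lift.

Emit:
jog_arm(
  plan=[0,0,0,0,0,0,0,0,0,0,0,0,-0.5,0,0,0,-1.5,0,0,0,-2.5,0,0,0,-2.5,0,0,0,-2.5,0,0,0,-2.5,0,0,0,-2,0,0,0,0,-1,0,0,0,-2,-0.5,0],
  claw=3.8,
)

```text
time_s: 50.05
ee_pos: [505.8, -340.8, 221.5]
ee_rot: [104.1, 89.8, -45.6]
force: [-0.4, 0.8, -0.2]
gripper_width: 38.1
```

```bash
python3 -c "
from h import *
show((498.4,25.5,97))
st=env.state();im=env.grab_frame('wrist');cv2.imwrite('pics/w_w.png',im[:,:,::-1])
"
```

```text
t 50.05 grasp [ 505.8 -340.9  215.5] yawY -59.7 down [ 0.003 -0.003 -1.   ] q [-35.   22.   86.6  -0.   71.2  24.7] w 38.1 F [-0.4  0.8 -0.2] Tq [ 0.03 -0.02 -0.05]
delta cm [ 11.74 -32.04 -17.85]
```

View pics/w_w.png

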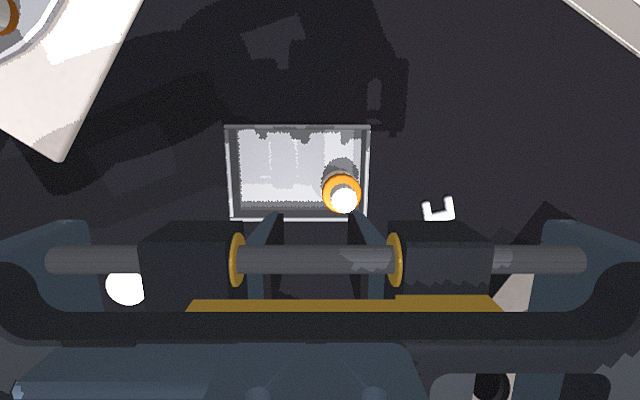

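The bottle stands upright in its cell (cap at (343,198)). Next is the right bottle.

Emit:
jog_arm(
  plan=[0,-1.5,-1,0,0,-3,-1.6,0,0,-3,-1.6,0,0,-3,-1.7,0,0,-3,-1.7,0,0,-3,-1.7,0,0,-3,-1.7,0,0,-3,-1.7,0,0,-3,-1.7,0,0,-3,-1.7,0,0,-2.5,-1.2,0,0,-1,-0.55,0],
  claw=4.4,
)

```text
time_s: 51.1
ee_pos: [495.8, 30.0, 219.6]
ee_rot: [-58.1, 89.9, 152.5]
force: [0.1, -0.1, -0.1]
gripper_width: 44.1
```

Emit:
jog_arm(
  plan=[1.5,0,0,0,2,0,0,0,2,0,0,0,1,0,0,0,0,0,0,0,0,0,0,0],
)

```text
time_s: 51.6
ee_pos: [497.1, 26.6, 155.1]
ee_rot: [-16.0, 89.9, -165.6]
force: [1.2, 0.1, 0.3]
gripper_width: 44.1
```

```bash
python3 -c "
from h import *
show((498.4,25.5,97))
st=env.state();im=env.grab_frame('wrist');cv2.imwrite('pics/x_w.png',im[:,:,::-1])
"
```

```text
t 51.6 grasp [497.1  26.6 149.1] yawY -59.6 down [-0.001 -0.    -1.   ] q [  1.7  15.6 106.7  -0.   57.7  61.4] w 44.1 F [1.2 0.1 0.3] Tq [-0.03 -0.03  0.06]
delta cm [ 5.21  0.16 -0.06]
```

View pics/x_w.png

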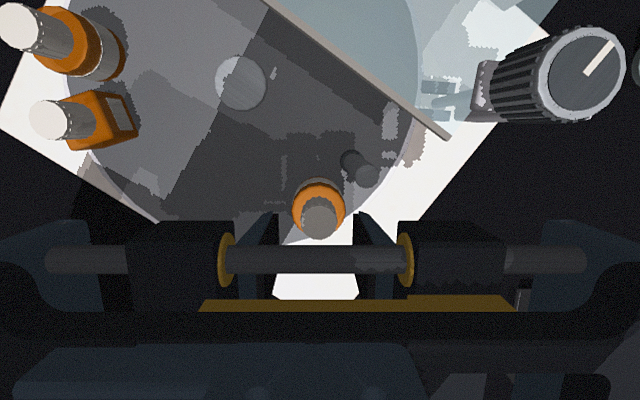

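The cap is at (319,220), about 1.5 mm to the +y tool side, matching the computed 0.16 cm offset. Descend, grip and lift.

Emit:
jog_arm(
  plan=[1.5,0.16,-0.06,0,1.5,0,0,0,1.2,0,0,0,0.8,0,0,0,0,0,0,0,0,0,0,0],
)

```text
time_s: 52.15
ee_pos: [499.1, 25.8, 106.0]
ee_rot: [145.0, 89.9, -4.6]
force: [-0.1, 0.6, 0.0]
gripper_width: 44.0
```

Emit:
jog_arm(
  plan=[0,0,0,0,0,0,0,0,0,0,0,0,0,0,0,0,0,0,0,0],
  claw=1.8,
)

```text
time_s: 52.57
ee_pos: [499.1, 25.9, 106.0]
ee_rot: [148.2, 89.9, -1.4]
force: [0.6, -0.9, 2.7]
gripper_width: 25.5
```

```bash
python3 -c "
from h import *
show((498.4,25.5,97))"
```

```text
t 52.57 grasp [499.1  25.9 100. ] yawY -59.6 down [ 0.001 -0.    -1.   ] q [  1.7  19.  110.3  -0.   50.7  61.2] w 25.5 F [ 0.6 -0.9  2.7] Tq [-0.07  0.06  0.  ]
delta cm [ 0.3  -0.    0.08]
```

Emit:
jog_arm(
  plan=[-0.5,0,0,0,-1.5,0,0,0,-2,0,0,0,-2.5,0,0,0,-2.5,0,0,0,-2.5,0,0,0,-1.5,0,0,0,0,0,0,0],
)

```text
time_s: 53.23
ee_pos: [500.3, 26.0, 238.9]
ee_rot: [151.0, 89.6, 1.4]
force: [0.6, -0.5, -1.2]
gripper_width: 25.6
```

```bash
python3 case.py y_t; python3 -c "
from h import *
show((535.0,-320,220))"
```

```text
case centre [ 510.8 -318.2   40. ] sides [166.2 113.5 163.6 111.9] long ang -59.1 area 1479
t 53.28 grasp [499.3  25.9 230.7] yawY -59.6 down [ 0.003  0.    -1.   ] q [ 1.7 11.5 99.4 -0.  68.8 61.2] w 25.6 F [-0.8 -0.5 -1.4] Tq [ 0.02 -0.04  0.01]
delta cm [ 1.08 31.64 14.44]
```

View pics/y_t.png

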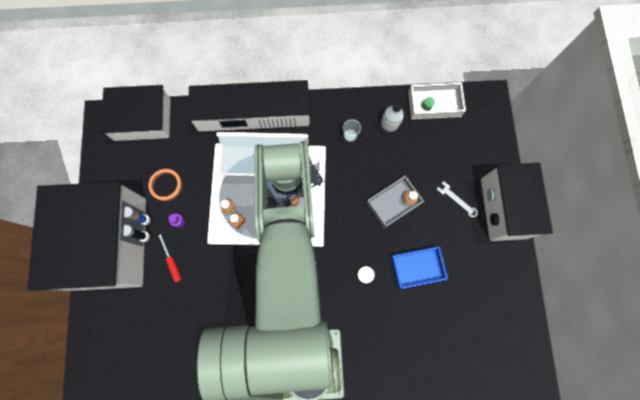

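Emit:
jog_arm(
  plan=[0,1.3,0.6,0,0,2.3,1.1,0,0,3,1.4,0,0,3,1.4,0,0,3,1.4,0,0,3,1.4,0,0,3,1.4,0,0,3,1.4,0,0,3,1.4,0,0,3,1.3,0,0,2,1,0,0,1,0.6,0],
)

```text
time_s: 54.28
ee_pos: [528.6, -313.3, 232.7]
ee_rot: [-48.3, 89.8, 162.0]
force: [-0.2, 0.1, -0.9]
gripper_width: 25.4
```

Emit:
jog_arm(
  plan=[0,0,0,0,0,0,0,0,0,0,0,0],
)

```text
time_s: 54.53
ee_pos: [529.0, -309.3, 234.7]
ee_rot: [-81.2, 89.9, 129.3]
force: [-0.1, 1.0, -1.2]
gripper_width: 25.5
```

```bash
python3 -c "
from h import *
show((535,-320.3,77))
st=env.state();im=env.grab_frame('wrist');cv2.imwrite('pics/z_w.png',im[:,:,::-1])"
```

```text
t 54.53 grasp [ 529.  -309.3  228.7] yawY -59.5 down [-0.001  0.002 -1.   ] q [-31.4  21.9  84.7   0.   73.4  28.1] w 25.5 F [-0.1  1.  -1.2] Tq [-0.02  0.01 -0.02]
delta cm [15.17  1.29  0.04]
```

View pics/z_w.png

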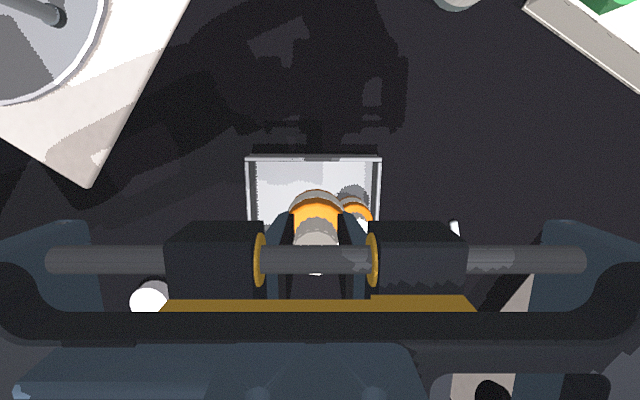

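Emit:
jog_arm(
  plan=[0,0.9,0.04,0,1.5,0.39,0,0,2.5,0,0,0,2.5,0,0,0,2.5,0,0,0,2.5,0,0,0,1.5,0,0,0,0.7,0,0,0,0.4,0,0,0,0,0,0,0,0,0,0,0],
)

```text
time_s: 55.5
ee_pos: [536.4, -322.5, 95.5]
ee_rot: [115.9, 89.9, -33.6]
force: [0.2, -0.0, -1.8]
gripper_width: 25.4
```

```bash
python3 -c "
from h import *
show((535,-320.3,77))"
```

```text
t 55.5 grasp [ 536.4 -322.5   89.5] yawY -59.6 down [ 0.002 -0.001 -1.   ] q [-32.1  29.4  93.9  -0.   56.6  27.5] w 25.4 F [ 0.2 -0.  -1.8] Tq [-0.04 -0.04 -0.  ]
delta cm [ 1.25 -0.27  0.01]
```

Emit:
jog_arm(
  plan=[0.4,-0.2,0,0,0.4,0,0,0,0.3,0,0,0,0.15,0,0,0,0,0,0,0,0,0,0,0],
)

```text
time_s: 56.0
ee_pos: [534.7, -320.8, 83.0]
ee_rot: [110.3, 89.9, -39.3]
force: [-0.7, 0.2, 4.8]
gripper_width: 24.9
```

```bash
python3 -c "
from h import *
show((535,-320.3,77))"
```

```text
t 56.0 grasp [ 534.7 -320.8   77. ] yawY -59.6 down [ 0.001 -0.001 -1.   ] q [-32.   30.   95.   -0.   55.   27.6] w 24.9 F [-0.7  0.2  4.8] Tq [ 0.22  0.31 -0.  ]
delta cm [-0.   -0.03 -0.05]
```

Emit:
jog_arm(
  plan=[0,0,0,0,0,0,0,0,0,0,0,0,-0.5,0,0,0,-1.5,0,0,0,-2.5,0,0,0,-2.5,0,0,0,-2.5,0,0,0,-2.5,0,0,0,-2,0,0,0,0,-1,0,0,0,-2,-0.5,0],
  claw=3.8,
)

```text
time_s: 57.0
ee_pos: [524.1, -293.5, 222.9]
ee_rot: [107.4, 89.8, -42.2]
force: [0.6, 0.3, -0.1]
gripper_width: 38.0
```

```bash
python3 -c "
from h import *
show((467,215.5,160),-45)
st=env.state();im=env.grab_frame('wrist');cv2.imwrite('pics/aa_w.png',im[:,:,::-1])
"
```

```text
t 57.0 grasp [ 524.2 -293.5  216.9] yawY -59.7 down [ 0.003 -0.003 -1.   ] q [-30.3  21.1  87.8  -0.   70.9  29.4] w 38.0 F [ 0.6  0.3 -0.1] Tq [-0. -0.  0.]
delta cm [  5.54 -46.85 -20.75]
turn units (short, mod180) -2.45  tool y after axes
```

View pics/aa_w.png

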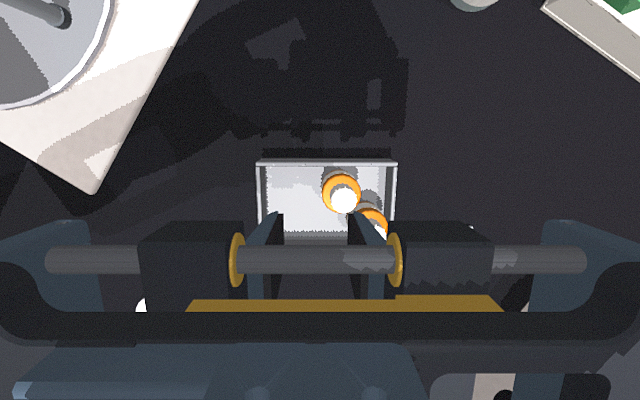

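Two bottles stand in the case. Now for the square bottle.

Emit:
jog_arm(
  plan=[0,-1.5,-0.7,0,0,-3,-1.3,0,0,-3,-1.3,0,0,-3,-1.3,0,0,-3,-1.3,0,0,-3,-1.3,0,0,-3,-1.3,0,0,-3,-1.3,0,0,-3,-1.3,0,0,-3,-1.3,0,0,-3,-1.3,0,0,-3,-1.3,0],
  claw=4.4,
)

```text
time_s: 58.05
ee_pos: [477.1, 83.3, 221.2]
ee_rot: [-23.9, 89.9, -173.5]
force: [0.4, 0.0, -0.2]
gripper_width: 44.2
```

Emit:
jog_arm(
  plan=[0,-3,-1.4,0,0,-3,-1.4,0,0,-3,-1.4,0,0,-2,-0.9,0,0,-1.3,-0.7,0,0,0,0,-1,0,0,0,-1,0,0,0,-0.45,0,0,0,0,0,0,0,0],
)

```text
time_s: 58.88
ee_pos: [465.4, 217.0, 221.2]
ee_rot: [-19.8, 89.9, -154.7]
force: [0.1, 0.4, 0.5]
gripper_width: 43.8
```

```bash
python3 -c "
from h import *
show((467,215.5,150),-45)
st=env.state();im=env.grab_frame('wrist');cv2.imwrite('pics/ab_w.png',im[:,:,::-1])
C=cam('wrist',st);print(proj(C,(467,215.5,94)))
"
```

```text
t 58.88 grasp [465.4 217.  215.2] yawY -44.9 down [-0.001 -0.    -1.   ] q [23.7 13.5 99.1 -0.  67.4 68.7] w 43.8 F [0.1 0.4 0.5] Tq [-0.09 -0.07 -0.01]
delta cm [ 6.52  0.22 -0.02]
turn units (short, mod180) 0.01  tool y after axes
[318.31803135 198.73922156]
```

View pics/ab_w.png

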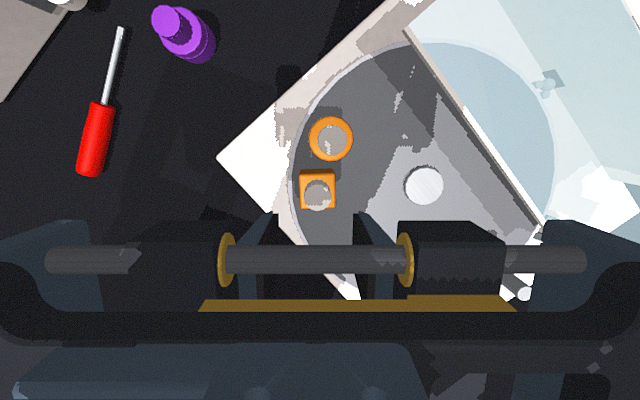

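Emit:
jog_arm(
  plan=[1.5,0.22,0,0,2.5,0,0,0,2.5,0,0,0,2.5,0,0,0,1.8,0,0,0,0.8,0,0,0,0.4,0,0,0,0,0,0,0,0,0,0,0],
)

```text
time_s: 59.68
ee_pos: [468.3, 215.5, 102.7]
ee_rot: [156.5, 89.9, 21.6]
force: [1.2, -0.2, -0.6]
gripper_width: 44.2
```

```bash
python3 -c "
from h import *
show((467,215.5,94),-45)
st=env.state();im=env.grab_frame('wrist');cv2.imwrite('pics/ac_w.png',im[:,:,::-1])
"
```

```text
t 59.68 grasp [468.3 215.5  96.7] yawY -44.9 down [ 0.002  0.001 -1.   ] q [ 23.4  20.4 108.5  -0.   51.   68.3] w 44.2 F [ 1.2 -0.2 -0.6] Tq [-0.04 -0.    0.03]
delta cm [ 0.27 -0.1   0.09]
turn units (short, mod180) 0.02  tool y after axes
```

View pics/ac_w.png

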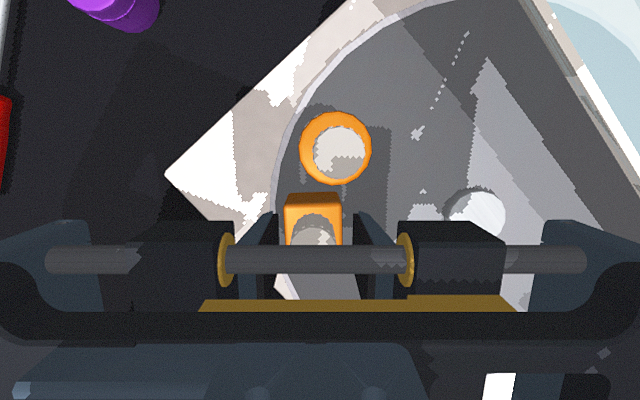

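The square bottle is between the fingers, cap at (315,235). Trim and grip.

Emit:
jog_arm(
  plan=[0.25,-0.05,0.05,0,0,0,0,0,0,0,0,0],
)

```text
time_s: 59.98
ee_pos: [467.1, 215.3, 99.8]
ee_rot: [154.3, 90.0, 19.4]
force: [0.5, 0.4, 0.9]
gripper_width: 44.0
```

Emit:
jog_arm(
  plan=[0,0,0,0,0,0,0,0,0,0,0,0,0,0,0,0,0,0,0,0],
  claw=1.8,
)

```text
time_s: 60.4
ee_pos: [467.0, 215.2, 99.4]
ee_rot: [145.3, 90.0, 10.5]
force: [-0.5, 0.3, 0.3]
gripper_width: 25.4
```

```bash
python3 -c "
from h import *
show((467,215.5,94),-45)"
```

```text
t 60.4 grasp [467.  215.2  93.4] yawY -44.9 down [ 0.  0. -1.] q [ 23.5  20.6 108.9  -0.   50.6  68.4] w 25.4 F [-0.5  0.3  0.3] Tq [-0.06 -0.02 -0.03]
delta cm [-0.06 -0.02 -0.02]
turn units (short, mod180) 0.02  tool y after axes
```

Emit:
jog_arm(
  plan=[-0.5,0,0,0,-1.5,0,0,0,-2,0,0,0,-2.5,0,0,0,-2.5,0,0,0,-2.5,0,0,0,-1.5,0,0,0,0,0,0,1,0,0,0,1,0,0,0,0.44,0,0,0,0,0,0,0,0],
)

```text
time_s: 61.4
ee_pos: [466.8, 215.1, 229.4]
ee_rot: [12.6, 90.0, -136.8]
force: [0.1, -0.3, -0.9]
gripper_width: 25.5
```

```bash
python3 case.py ad_t; python3 -c "
from h import *
show((485.8,-315,225),-59.6)"
```

```text
case centre [ 512.5 -289.    40. ] sides [165.9 114.7 163.3 113. ] long ang -59.0 area 1401
t 61.45 grasp [466.8 215.1 223.3] yawY -59.4 down [-0. -0. -1.] q [23.5 13.2 98.3 -0.  68.5 82.9] w 25.5 F [-0.2  0.5 -1.8] Tq [ 0.01  0.02 -0.03]
delta cm [-0.16 46.62 25.31]
turn units (short, mod180) 0.03  tool y after axes
```

View pics/ad_tc.png

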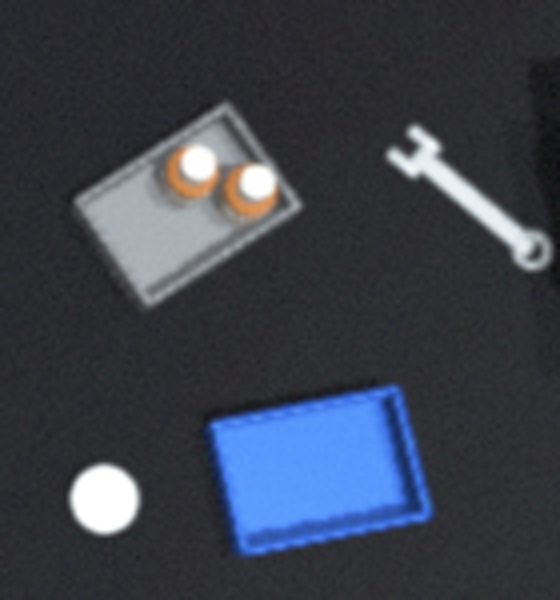

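The case was knocked about 29 mm in +y: its centre is now (512.5,−289), with bottles still upright. I'll remeasure bottles relative to the case.

```bash
python3 -c "
from h import *
T=cam('top')
q=lambda x,y:(340+x/4-.4,150+y/4-.4)
u=np.array([.506,-.8625]);v=np.array([.8625,.506]);c=np.array([512.5,-289])
P=[onz(T,*q(*k),40) for k in [(229,102),(302,206),(148,307),(74,203)]];print(np.mean(P,0).round(1), np.degrees(np.arctan2(*(P[0]+P[1]-P[2]-P[3])[[1,0]])))
for k in [(199,163),(258,183)]:
  p=onz(T,*q(*k),78)[:2];print(p.round(1),'a,b',((p-c)@u).round(1),((p-c)@v).round(1))
for a,b in [(-15,-20),(-46,20)]: print(c+a*u+b*v)
show(tuple(c-15*u-20*v)+(225,))
"
```

```text
[ 511.7 -288.8   40. ] -59.76768898395675
[ 537.4 -293.5] a,b 16.5 19.2
[ 518.1 -340.3] a,b 47.1 -21.2
[ 487.66   -286.1825]
[ 506.474 -239.205]
t 61.45 grasp [466.8 215.1 223.3] yawY -59.4 down [-0. -0. -1.] q [23.5 13.2 98.3 -0.  68.5 82.9] w 25.5 F [-0.2  0.5 -1.8] Tq [ 0.01  0.02 -0.03]
delta cm [-0.16 44.23 23.68]
```

Emit:
jog_arm(
  plan=[0,1,0.6,0,0,2,1.1,0,0,3,1.7,0,0,3,1.7,0,0,3,1.7,0,0,3,1.7,0,0,3,1.7,0,0,3,1.7,0,0,3,1.7,0,0,3,1.7,0,0,3,1.7,0,0,3,1.7,0],
)

```text
time_s: 62.45
ee_pos: [472.2, -166.3, 229.4]
ee_rot: [23.0, 90.0, -126.5]
force: [1.3, 0.2, -1.3]
gripper_width: 25.4
```

Emit:
jog_arm(
  plan=[0,3,1.7,0,0,2.8,1.5,0,0,2,1.1,0,0,1.2,0.7,0,0,0.6,0.3,0,0,0,0,0,0,0,0,0,0,0,0,0],
)

```text
time_s: 63.12
ee_pos: [476.0, -272.4, 229.4]
ee_rot: [-95.4, 90.0, 115.1]
force: [-0.4, 0.3, -0.6]
gripper_width: 25.3
```

```bash
python3 -c "
from h import *
show((475.2,-275.8,70.4),-59.6)
st=env.state();im=env.grab_frame('wrist');cv2.imwrite('pics/ae_w.png',im[:,:,::-1])
C=cam('wrist',st); u=np.array([.506,-.8625]);v=np.array([.8625,.506])
for a in (-78.5,78.5):
  for b in (-54,54):
    w=np.array([512,-289])+a*u+b*v; print(a,b,proj(C,(*w,40)).round(0))"
```

```text
t 63.12 grasp [ 476.  -272.4  223.4] yawY -59.4 down [-0.     0.001 -1.   ] q [-31.   16.3  94.    0.   69.7  28.4] w 25.3 F [-0.4  0.3 -0.6] Tq [0.01 0.01 0.  ]
delta cm [15.3   0.27  0.25]
turn units (short, mod180) 0.03  tool y after axes
-78.5 -54 [277. 212.]
-78.5 54 [274. 116.]
78.5 -54 [411. 213.]
78.5 54 [419. 117.]
```

View pics/ae_w.png

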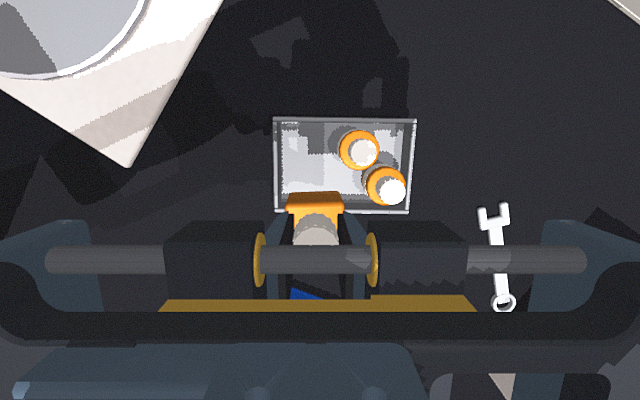

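The case corners appear at (274,118), (417,120), (409,214) and (277,213), within 2–3 px of the prediction. The square bottle is aligned with the walls. Lower.

Emit:
jog_arm(
  plan=[1,0.27,0.25,0,2.5,0,0,0,2.5,0,0,0,2.5,0,0,0,2.5,0,0,0,1.5,0,0,0,1,0,0,0,0.7,0,0,0,0.3,0,0,0,0,0,0,0,0,0,0,0],
)

```text
time_s: 64.08
ee_pos: [476.0, -277.5, 85.1]
ee_rot: [115.8, 89.9, -33.7]
force: [-0.3, -0.6, -1.0]
gripper_width: 25.3
```

```bash
python3 -c "
from h import *
show((475.2,-275.8,70.4),-59.6)"
```

```text
t 64.08 grasp [ 476.  -277.5   79.1] yawY -59.5 down [ 0.001 -0.001 -1.   ] q [-31.4  24.3 105.   -0.   50.6  28.1] w 25.3 F [-0.3 -0.6 -1. ] Tq [ 0.01 -0.01 -0.  ]
delta cm [ 0.87 -0.19 -0.02]
turn units (short, mod180) 0.02  tool y after axes
```

Emit:
jog_arm(
  plan=[0.4,-0.1,0,0,0.25,0,0,0,0.1,0,0,0,0,0,0,0,0,0,0,0],
)

```text
time_s: 64.5
ee_pos: [474.9, -276.4, 77.0]
ee_rot: [96.6, 90.0, -52.9]
force: [1.1, 0.5, -1.3]
gripper_width: 25.8
```

```bash
python3 -c "
from h import *
show((475.2,-275.8,70.4),-59.6)"
```

```text
t 64.5 grasp [ 474.9 -276.4   71. ] yawY -59.5 down [ 0. -0. -1.] q [-31.4  24.8 105.6  -0.   49.5  28.1] w 25.8 F [ 1.1  0.5 -1.3] Tq [-0.05 -0.02 -0.05]
delta cm [ 0.06 -0.04 -0.06]
turn units (short, mod180) 0.01  tool y after axes
```

Emit:
jog_arm(
  plan=[0.1,0,0,0,0.05,0,0,0,0,0,0,0,0,0,0,0],
)

```text
time_s: 64.83
ee_pos: [475.1, -276.5, 76.3]
ee_rot: [120.9, 89.9, -28.6]
force: [-1.4, 1.0, 4.8]
gripper_width: 25.9
```

```bash
python3 -c "
from h import *
show((475.2,-275.8,70.4),-59.6)"
```

```text
t 64.83 grasp [ 475.1 -276.5   70.3] yawY -59.5 down [ 0.001 -0.    -1.   ] q [-31.4  24.9 105.7   0.   49.4  28.1] w 25.9 F [-1.4  1.   4.8] Tq [ 0.17  0.23 -0.01]
delta cm [-0.01 -0.06 -0.04]
turn units (short, mod180) 0.01  tool y after axes
```

Contact. Release, lift and go for the last bottle at (514,244.3).

Emit:
jog_arm(
  plan=[0,0,0,0,0,0,0,0,0,0,0,0,-0.5,0,0,0,-1.5,0,0,0,-2.5,0,0,0,-2.5,0,0,0,-2.5,0,0,0,-2.5,0,0,0,-2,0,0,0,0,-1,-0.3,0,0,-2,-1,0],
  claw=3.8,
)

```text
time_s: 65.83
ee_pos: [471.4, -245.3, 216.5]
ee_rot: [109.4, 89.8, -40.3]
force: [0.2, -0.3, 0.8]
gripper_width: 38.0
```

```bash
python3 -c "
from h import *
show((513.9,244.3,150),-59.6)
st=env.state();im=env.grab_frame('wrist');cv2.imwrite('pics/af_w.png',im[:,:,::-1])
"
```

```text
t 65.83 grasp [ 471.4 -245.3  210.5] yawY -59.7 down [ 0.003 -0.003 -1.   ] q [-28.7  15.2  97.5  -0.   67.1  31. ] w 38.0 F [ 0.2 -0.3  0.8] Tq [ 0.   -0.05  0.03]
delta cm [  5.94 -40.13 -28.39]
turn units (short, mod180) -0.01  tool y after axes
```

View pics/af_w.png

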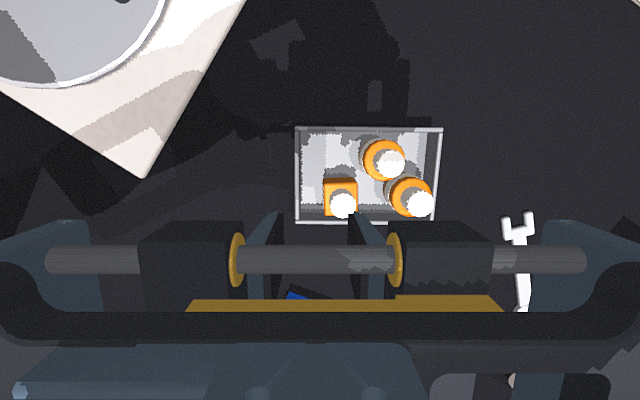

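Three bottles stand in the case, and there is a free cell at upper left. On to the last bottle.

Emit:
jog_arm(
  plan=[0,-1.5,-1,0,0,-2.8,-2,0,0,-2.8,-2,0,0,-2.8,-2,0,0,-2.8,-2,0,0,-2.8,-2,0,0,-2.8,-2,0,0,-2.8,-2,0,0,-2.8,-2,0,0,-2.8,-2,0,0,-2.8,-2,0,0,-2.8,-2,0],
  claw=4.4,
)

```text
time_s: 66.88
ee_pos: [504.2, 152.9, 214.5]
ee_rot: [-13.9, 89.9, -163.4]
force: [-0.1, 0.4, -0.5]
gripper_width: 43.9
```

Emit:
jog_arm(
  plan=[0,-2.8,-2,0,0,-2.5,-1.6,0,0,-1.6,-1.2,0,0,-0.8,-0.5,0,0,0,0,0,0,0,0,0,0,0,0,0],
)

```text
time_s: 67.47
ee_pos: [511.5, 243.0, 215.0]
ee_rot: [22.2, 89.9, -127.4]
force: [-0.3, -1.1, -0.6]
gripper_width: 43.8
```

```bash
python3 -c "
from h import *
show((513.9,244.3,97),-59.6)
st=env.state();im=env.grab_frame('wrist');cv2.imwrite('pics/ag_w.png',im[:,:,::-1])
C=cam('wrist',st);print(proj(C,(513.9,244.3,101)))
"
```

```text
t 67.47 grasp [511.5 243.  209. ] yawY -59.6 down [-0.001 -0.001 -1.   ] q [24.3 18.5 93.  -0.  68.6 83.9] w 43.8 F [-0.3 -1.1 -0.6] Tq [-0.02 -0.04 -0.01]
delta cm [ 1.12e+01  1.00e-02 -2.90e-01]
turn units (short, mod180) 0.01  tool y after axes
[316.11325478 199.1478544 ]
```

View pics/ag_w.png

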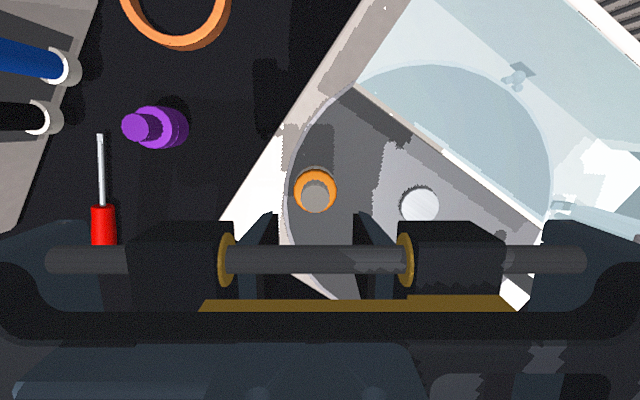

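Emit:
jog_arm(
  plan=[1.5,0,-0.29,0,2.5,0,0,0,2.5,0,0,0,2,0,0,0,1.5,0,0,0,0.8,0,0,0,0.3,0,0,0,0,0,0,0,0,0,0,0],
)

```text
time_s: 68.27
ee_pos: [515.1, 245.7, 105.3]
ee_rot: [169.3, 89.9, 19.8]
force: [-0.3, -0.1, 1.2]
gripper_width: 43.7
```

Emit:
jog_arm(
  plan=[0,0,0,0,0,0,0,0,0,0,0,0,0,0,0,0,0,0,0,0],
  claw=1.8,
)

```text
time_s: 68.68
ee_pos: [514.8, 245.9, 105.0]
ee_rot: [164.5, 89.9, 15.0]
force: [-0.4, -0.0, 2.1]
gripper_width: 25.2
```

```bash
python3 -c "
from h import *
show((513.9,244.3,97))"
```

```text
t 68.68 grasp [514.8 246.   99. ] yawY -59.5 down [ 0.001  0.    -1.   ] q [ 24.4  24.5 101.1  -0.   54.3  83.9] w 25.2 F [-0.4 -0.   2.1] Tq [-0.08  0.03  0.  ]
delta cm [0.2  0.1  0.16]
```

Emit:
jog_arm(
  plan=[-0.5,0,0,0,-1.5,0,0,0,-2,0,0,0,-2.5,0,0,0,-2.5,0,0,0,-2.5,0,0,0,-1.5,0,0,0,0,0,0,0],
)

```text
time_s: 69.35
ee_pos: [515.9, 246.6, 238.2]
ee_rot: [174.1, 89.6, 24.6]
force: [0.7, 0.3, -1.0]
gripper_width: 25.5
```

```bash
python3 case.py ah_t; python3 -c "
from h import *
show((508.2,-239.1,225))"
```

```text
case centre [ 512.3 -289.3   40. ] sides [166.6 114.1 164.  112.5] long ang -59.9 area 1321
t 69.4 grasp [515.  246.1 229.9] yawY -59.5 down [ 0.003  0.001 -1.   ] q [24.4 17.9 90.6 -0.  71.2 83.9] w 24.9 F [ 1.3 -0.3 -1.4] Tq [ 0.05 -0.04  0.02]
delta cm [ 0.42 41.47 25.2 ]
```

View pics/ah_tc.png

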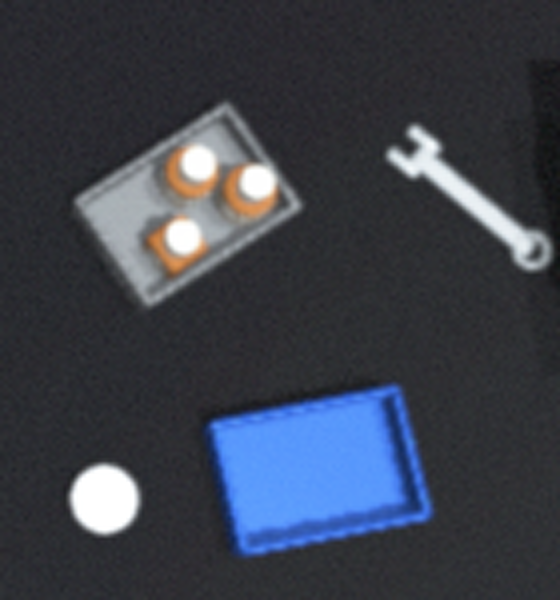

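The case is unchanged since the knock: centre (512,−289), three bottles standing. Carry the last bottle to (508.2,−239.1).

Emit:
jog_arm(
  plan=[0,1,0.6,0,0,2,1.2,0,0,2.9,1.8,0,0,2.9,1.8,0,0,2.9,1.8,0,0,2.9,1.8,0,0,2.9,1.8,0,0,2.9,1.8,0,0,2.9,1.8,0,0,2.9,1.8,0,0,2.9,1.8,0,0,2.9,1.8,0],
)

```text
time_s: 70.4
ee_pos: [504.0, -132.4, 232.3]
ee_rot: [-41.1, 89.8, 169.4]
force: [0.2, -0.5, -1.1]
gripper_width: 25.3
```

Emit:
jog_arm(
  plan=[0,2.9,1.7,0,0,2.6,1.4,0,0,2,1.2,0,0,1.2,0.7,0,0,0.5,0.3,0,0,0,0,0,0,0,0,0,0,0,0,0],
)

```text
time_s: 71.07
ee_pos: [506.8, -235.3, 234.1]
ee_rot: [-82.0, 89.9, 128.5]
force: [0.1, -0.7, -0.8]
gripper_width: 25.9
```

```bash
python3 -c "
from h import *
show((508.2,-239.1,76),-59.6)
st=env.state();im=env.grab_frame('wrist');cv2.imwrite('pics/ai_w.png',im[:,:,::-1])
C=cam('wrist',st); u=np.array([.506,-.8625]);v=np.array([.8625,.506])
for a in (-78.5,78.5):
  for b in (-54,54):
    w=np.array([512,-289])+a*u+b*v; print(a,b,proj(C,(*w,40)).round(0))"
```

```text
t 71.07 grasp [ 506.8 -235.3  228.1] yawY -59.5 down [-0.001  0.001 -1.   ] q [-26.1  17.1  92.2   0.   70.8  33.3] w 25.9 F [ 0.1 -0.7 -0.8] Tq [ 0.01 -0.07  0.03]
delta cm [15.21  0.42  0.08]
turn units (short, mod180) 0.02  tool y after axes
-78.5 -54 [292. 247.]
-78.5 54 [290. 158.]
78.5 -54 [421. 248.]
78.5 54 [429. 158.]
```

View pics/ai_w.png

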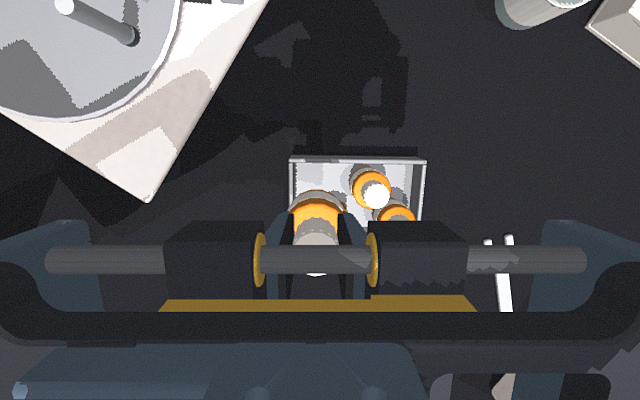

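Corners at (290,158) and (427,159) match the prediction. Lower.

Emit:
jog_arm(
  plan=[1,0.4,0,0,2.5,0,0,0,2.5,0,0,0,2.5,0,0,0,2.5,0,0,0,1.5,0,0,0,1,0,0,0,0.6,0,0,0,0.3,0,0,0,0,0,0,0,0,0,0,0],
)

```text
time_s: 72.03
ee_pos: [509.7, -240.2, 91.2]
ee_rot: [121.2, 89.9, -28.3]
force: [0.4, 0.5, -0.6]
gripper_width: 25.5
```

```bash
python3 -c "
from h import *
show((508.2,-239.1,76),-59.6)"
```

```text
t 72.03 grasp [ 509.7 -240.2   85.2] yawY -59.5 down [ 0.002 -0.001 -1.   ] q [-26.4  24.9 102.9  -0.   52.1  33.1] w 25.5 F [ 0.4  0.5 -0.6] Tq [-0.04 -0.06 -0.03]
delta cm [ 0.92 -0.18  0.07]
turn units (short, mod180) 0.01  tool y after axes
```

Emit:
jog_arm(
  plan=[0.4,-0.1,0.05,0,0.25,0,0,0,0.1,0,0,0,0.05,0,0,0,0,0,0,0,0,0,0,0],
)

```text
time_s: 72.53
ee_pos: [508.2, -239.5, 82.5]
ee_rot: [103.7, 90.0, -45.8]
force: [-0.4, -0.2, -1.4]
gripper_width: 25.8
```

```bash
python3 -c "
from h import *
show((508.2,-239.1,76),-59.6)"
```

```text
t 72.53 grasp [ 508.2 -239.5   76.5] yawY -59.5 down [ 0. -0. -1.] q [-26.4  25.3 103.6  -0.   51.   33.1] w 25.8 F [-0.4 -0.2 -1.4] Tq [ 0.   -0.01  0.01]
delta cm [ 0.05 -0.03 -0.02]
turn units (short, mod180) 0.01  tool y after axes
```

Emit:
jog_arm(
  plan=[0.1,0,0,0,0.05,0,0,0,0,0,0,0,0,0,0,0],
)

```text
time_s: 72.87
ee_pos: [508.4, -239.7, 82.0]
ee_rot: [112.3, 89.9, -37.2]
force: [-1.0, 0.3, 5.9]
gripper_width: 25.8
```

```bash
python3 -c "
from h import *
show((508.2,-239.1,76),-59.6)"
```

```text
t 72.87 grasp [ 508.4 -239.7   76. ] yawY -59.5 down [ 0.001 -0.001 -1.   ] q [-26.4  25.4 103.7  -0.   50.9  33.1] w 25.8 F [-1.   0.3  5.9] Tq [0.13 0.26 0.02]
delta cm [-0.   -0.06 -0.01]
turn units (short, mod180) 0.01  tool y after axes
```

Seated. Release, lift and retreat for the final look.

Emit:
jog_arm(
  plan=[0,0,0,0,0,0,0,0,0,0,0,0,-0.5,0,0,0,-1.5,0,0,0,-2.5,0,0,0,-2.5,0,0,0,-2.5,0,0,0,-2.5,0,0,0,-2.5,0,0,0,-2,-1,1,0,-1,-2,1,0],
  claw=3.8,
)

```text
time_s: 73.87
ee_pos: [477.4, -225.1, 258.8]
ee_rot: [118.6, 89.6, -30.9]
force: [-0.4, 0.8, -0.6]
gripper_width: 37.9
```

Emit:
jog_arm(
  plan=[0,-2.5,1.5,0,0,-2.5,1.5,0,0,-2.5,1.5,0,0,-2.5,1,0,0,0,0,0,0,0,0,0],
)

```text
time_s: 74.37
ee_pos: [376.9, -165.0, 256.5]
ee_rot: [120.9, 89.9, -28.6]
force: [0.1, -0.6, -0.8]
gripper_width: 38.3
```

```bash
python3 case.py ak_t; python3 -c "
from h import *
show()
for n in ('scene','wrist'):
  im=env.grab_frame(n);cv2.imwrite('pics/ak_%s.png'%n,im[:,:,::-1])
im=cv2.imread('pics/ak_scene.png');a=cv2.resize(im[150:310,200:460],None,fx=3,fy=3,interpolation=cv2.INTER_CUBIC);cv2.imwrite('pics/ak_s2.png',a)"
```

```text
t 74.42 grasp [ 377.9 -165.5  250.5] yawY -59.5 down [ 0.002 -0.001 -1.   ] q [-25.3   2.7 107.   -0.   70.2  34.3] w 37.5 F [ 0.2 -0.3  0.8] Tq [-0.05 -0.04  0.  ]
```

View pics/ak_s2.png

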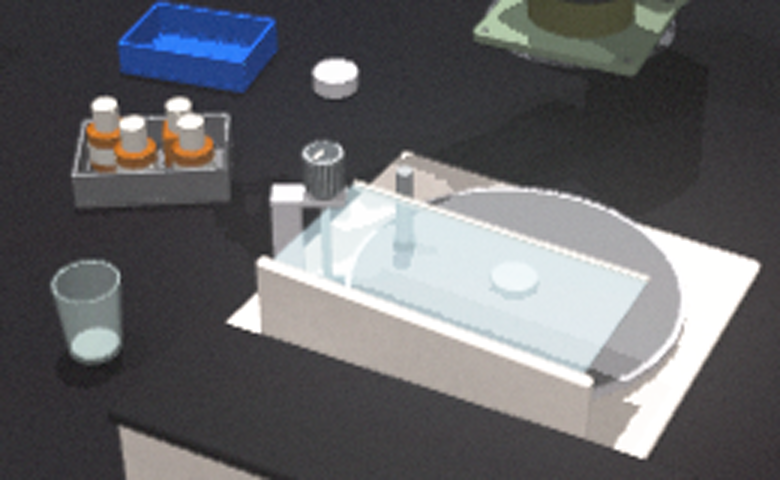

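View pics/ak_t.png

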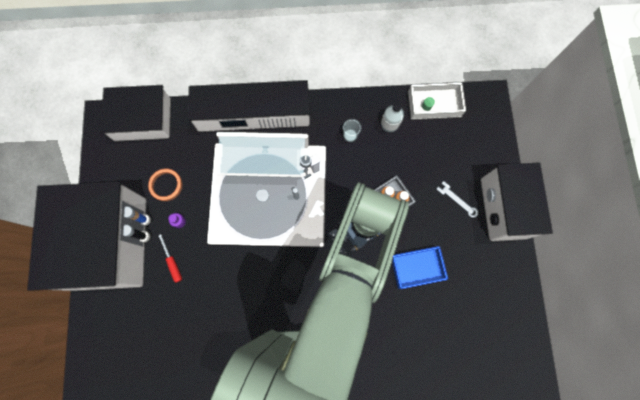

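View pics/ak_tc.png

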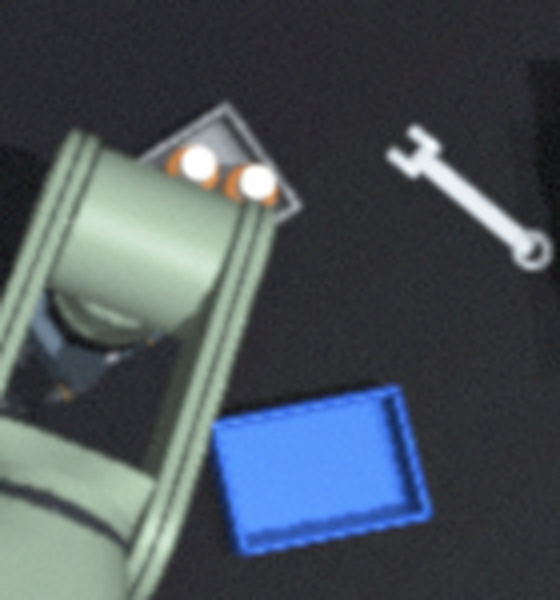

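All four bottles stand upright in the case and no other bottle is on the disc. One last check: the knob height and disc angle from the pictures.

```bash
python3 -c "
from h import *
S=cam('scene');T=cam('top')
for z in (184,182,178,175,172): print(z,proj(S,(626,-21.5,z)).round(1))
crop('pics/a_scene.png','pics/k1.png',285,185,335,235,6);crop('pics/ak_scene.png','pics/k2.png',285,185,335,235,6)
a=cv2.imread('pics/k1.png');b=cv2.imread('pics/k2.png');cv2.imwrite('pics/k12.png',np.hstack([a,b]))
crop('pics/ak_t.png','pics/ak_t2.png',200,125,335,255,4.5)
print(onz(T,294.7,190,115))
"
```

```text
184 [307.1 196.7]
182 [307.1 197.3]
178 [307.1 198.6]
175 [307.2 199.6]
172 [307.2 200.6]
[545.26838068  16.3400903  115.        ]
```

View pics/k12.png

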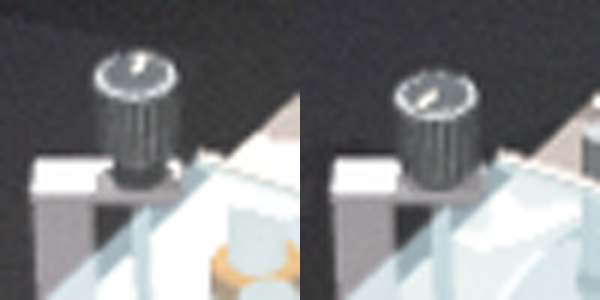

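View pics/ak_t2.png

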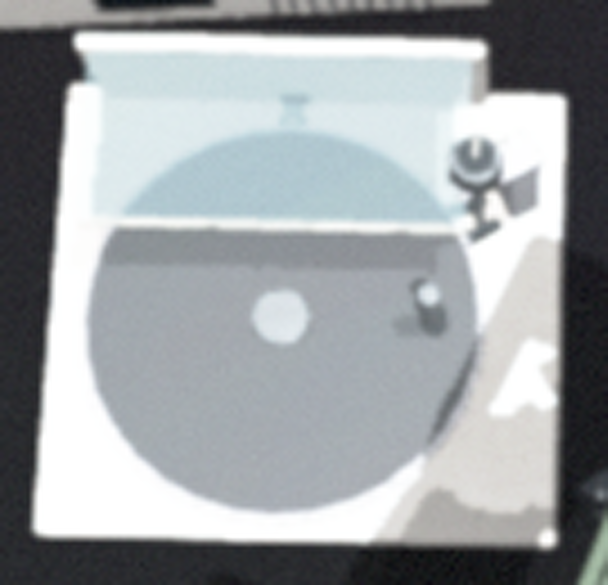

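The knob top is now at scene row 200.8, where the home position predicts 200.6. The post is at (545,16), half a turn from 0. Handing in.

```bash
python3 -c "
from workcell import env
print(env.job_done())"
```

```text
the job is handed in; nothing more can be done
None
```

I turned the carousel half a turn by its post into the detent, then screwed the lock screw clockwise about 905° to its stop. After that I packed the four bottles present (three round, one square) upright into the grey case. The job was handed in at about 74 s.

**Carousel and lock:** The post ended at about (545, 16), half a turn from its zero position to within the measuring accuracy. At the stop the torque stayed steady at about 0.48 N m. The knob top was at scene row 200.8; fully home predicts 200.6.

**Case:** It was knocked about 29 mm during the run while the robot was away from it. I remeasured it before placing the last two bottles.

**Bottles:** Each bottle met the case floor within 0.1 mm of the expected height. The last scene picture shows all four upright in the case, none left on the disc, and the gripper clear.

**Bystanders:** The wrench, beaker, screwdriver, coil and both look-alikes look unmoved in the last pictures; I did not measure them. No check failed. The last automatic case-outline measurement gave no result because the arm covered part of the case, so I relied on the scene picture there.

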